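Date-stamp a biscuit pack in the bench stamping press

TASK

Lay the flat rectangular biscuit pack (not the round one) flat and lengthwise on the front of the stamping press and gently push it between the guides until it rests against the backstop. Then slowly press the plunger's knob straight down until it bottoms on its stop, hold it there for about a second without forcing it, and let it rise fully again, leaving the pack in the press. Never stroke the plunger without the pack fully home, and leave the other things on the table alone.

Things in the scene. Friction and masses are not known exactly. Their poses are not given: they have to be found in the camera images.
- pack: The rectangular biscuit pack: a rigid flat brown slab, 80 x 56 x 11 mm, about 60 g, lying flat on the table. Origin at the centre of its underside; x along its 80 mm length, y along its 56 mm width, z up. It can be grasped across its 56 mm width. Either end may go first. Fragile: over 20 N against the press cracks it.
- round_pack: Bystander: round wrapped ring biscuit, 70 mm diameter, 16 mm high, lying flat. Origin at the centre of its underside. It and the rectangular pack may have changed places. Must not be moved.
- press: Stamping press of grey painted metal, bolted to the table. Origin on the table top; x from its open front (roughly facing the robot) to its rear, y to its left, z up. Flat bed plate 8 mm thick, 130 mm wide, from x = -135 to +110 mm. Column (x 78 to 104 mm, 36 mm wide, 100 mm high) with an arm holding a vertical barrel (28 mm diameter, 58 to 102 mm above the table) at x = +45 mm, y = 0.
- lay_down (a point): Point on the bed's upper face, press x = -80 mm, y = 0, 8 mm above the table, axes as the press: middle of the bare front part of the bed (x = -135 to -27 mm, no walls), where a pack can be laid down.
- backstop (a point): Foot of the backstop's front face, press x = +70 mm, y = 0, 8 mm above the table; the wall is rigid, 16 mm high, 66 mm wide. From it two guide walls (6 mm thick, 10 mm high, 60 mm apart: 2 mm clearance each side of the rectangular pack) run forward to press x = +5 mm, then flare out to about 80 mm apart at x = -25 mm.
- home (a point): Point on the press's bed, x = +30 mm, y = 0, 8 mm above the table, axes as the press: where the centre of the pack's underside lies when the pack is fully home against the backstop.
- stop_collar (a point): Centre of the underside of the plunger's steel collar, on the barrel's axis (press x = +45 mm, y = 0); moves with the plunger, 130 mm above the table when up, 108 mm on the stop. Above it sits the round black knob to press (36 mm diameter, flat rubber-capped top 28 mm across, 14 mm high), screwed to any height on a thread and staying there: its top is 19 to 47 mm above this point, not measured.
- plunger (a joint): Stroke of the sprung plunger, m: 0 when up, growing as it is pressed down, 0.022 on its hard stop, where the stamp face just meets the top of a pack. The spring needs about 4 N to start and 11 N at the end of the stroke; beyond that the stop is hard. The rubber cap on the knob gives about 0.12 mm per N. Returns by itself. Over 25 N on it damages it, so approach the stop slowly.
- small_tin: Bystander: round biscuit tin, 66 mm diameter, 57 mm high, upright, left of the press. Origin at the centre of its underside.
- tags: Bystander: banded stack of gift tags, 88 x 57 x 17 mm, lying flat left of the press. Origin at the centre of its underside.

How it is judged (in metres and radians):
On the way, in this order (a step that is already met when the one before it is completed fails the run):
1. the rectangular pack lies flat and fully home in the guides against the backstop (x of pack in the frame of home between -0.003 and 0.003 m and y of pack in the frame of home between -0.004 and 0.004 m and z of pack in the frame of home below 0.003 m and angle between the x axis of pack and the x axis of press, either way round below 0.1 rad and angle between pack's own z axis and vertical below 0.1 rad), for 0.2 s.
2. the plunger is held down on its stop (within 1.5 mm) for half a second, the pack still home (all of step 1 and value of joint plunger above 0.0205 m), for 0.5 s.
At the end, for the whole second after the job is handed in: The rectangular pack lies flat and at rest in the press, its centre within 3 mm (lengthwise) and 4 mm (across) of home and lined up within 0.1 rad, and the plunger is up again (within 2 mm), after it was held on its stop for half a second (all of step 1 and value of joint plunger below 0.002 m and linear speed of pack below 0.02 m/s); the robot touches nothing.
It fails at once if the plunger is pushed or forced with more than 25 N (contact force between plunger and anything else above 25 N).
It fails at once if the pack is pushed against the press with more than 20 N (contact force between pack and press above 20 N).
It fails at once if the plunger is stroked more than 8 mm while the pack is not fully home (value of joint plunger above 0.008 m and not (x of pack in the frame of home between -0.003 and 0.003 m and y of pack in the frame of home between -0.004 and 0.004 m and z of pack in the frame of home below 0.003 m and angle between the x axis of pack and the x axis of press, either way round below 0.1 rad and angle between pack's own z axis and vertical below 0.1 rad)).
It fails at once if a bystander is moved more than 15 mm (distance of any of round_pack, small_tin, tags from where it was at the start of the episode above 0.015 m).
It also fails if it takes over 72 s, if anything falls off the work surface, if the arm or the gripper's body presses on something with over 40 N, if the wrist force passes 120 N, or if a joint passes its speed limit or range.

ROBOT

A 6-joint arm with a two-finger parallel gripper is mounted at the origin on a cart in front of the work surface, level with it; the furniture and walls round the work are solid. World frame = base frame: x ahead of the robot, y to its left, z up, the work surface at z = 0. Lengths are in mm, angles in rad, forces in N, time in s.
With the tool pointing down it reaches from about 275 to 750 mm from the base axis. Payload 10.2 kg.
Tool frame: the origin (TCP) lies midway between the tips of the shut fingers; the grasp point (between the pads) lies 19 mm behind it; z points along the fingers, y is the line along which they close (so a half turn about z gives the same grasp; the last joint's range is limited). The gripper opens to 85 mm and grips with 20 to 120 N. Pads are 22 mm wide; open, the fingers measure 114 mm over their backs; the gripper's body (76 mm by 85 mm) begins 54 mm behind the grasp point. The pads swing forward as they close: fully open they stand 13 mm farther back than shut.
Start: joints at [-1.433, 0.313, 1.498, -0, 1.331, -0.223], TCP at [185.325, -491.208, 202.894] pointing down, gripper open.
Joint ranges: [-2.94, 2.94], [-0.97, 2.17], [0.19, 2.56], [-1.23, 4.37], [0.02, 3.11], [-2.88, 2.88]. Speed limits (rad/s): [2.39, 2.39, 3.01, 3.14, 3.14, 3.14].

INTERFACE

Orientations are given as a unit quaternion [w, x, y, z].
In Python, from rig import sense, capture, finish_job, find_in, place_of gives the robot as it stands. The module is installed in compiled form; this text tells all that it offers.
- The arm moves only by the shell command python3 -m jog 'ROWS' [FORCE]. ROWS is JSON, a list of rows, each an object of numbers: "tx", "ty", "tz": the shift along the tool's x, y, z in mm; "ax", "ay", "az": the turn, a rotation vector about the tool's x, y, z in rad; "jaw": the closure, from -1 (fully open) to 1 (shut), so that 0 is half open. In form: [{"tx": .., "ty": .., "tz": .., "ax": .., "ay": .., "az": .., "jaw": ..}, ...]. A call has 1 to 5 rows; each row shifts and turns the commanded pose from where the row before left it, along the tool's axes as they then stand; what a row does not reach is not made up. A row lasts 1/8 s, in which the tool goes at most 62.5 mm and 10.7 degrees, less where a joint would pass 70% of its speed; a pose out of reach is approached as far as the arm can. A call with a gripper value outside its range is refused whole. The fingers move at their own pace and stop on an object; FORCE is the grip in N (left out, the last holds). Time passes only in rows, so rows that do not move let the fingers close. It gives the time, the measured TCP pose, the force, the opening and the grip force at its end, in the units of the state.
- sense(): the state, without advancing time (a new reading comes with each control period).
- capture(name): name is "side" or "top"; returns a dict with "color" (400x640x3 uint8, red, green, blue), "depth" (400x640 float32, mm along the optical axis (not along the pixel's ray), 0 where there is no reading), "fx", "fy", "cx", "cy" (pixels), "camera_from_world" (4x4, takes a point from world to camera coordinates). Camera axes: x right, y up, looking along -z (the intrinsics and any distortion apply to the point x, -y, -z); pixel columns grow to the right and rows downward; lengths in mm; the calibration is good to about 2 mm. A picture is of the moment at which its call begins.
- finish_job(): hands the job in; it is judged then, once.
Trained networks look in the newest picture that a camera, given by its name, has taken for a name from the list of things; names that differ only in an ending like _2 or _b are one class to them, and where a whole thing is asked for, a point or a joint stands for the part that bears it (a point fixed in the world has none). Each returns a list of dicts, best first, with "conf" (0 to 1); they miss things now and then, are a little off and sometimes report something else, mostly with a low value. They report only what shows in the picture. A call takes as long as a camera call.
- find_in(query, camera): "centre" ([column, row] in pixels, amid what is visible of it).
- place_of(query, camera): "centre" ([column, row] in pixels: a listed point, or the origin of a listed thing).
The state is a dict: "time_s": time; "joints": joint angles; "dq": joint speeds; "tau": joint torques, N m; "eef_pos": TCP position; "ee_rot": TCP orientation; "force": force on the tool from outside, world axes, zero at the start; "wrist_torque": the same for the moment, N m; "grip_width": opening from 0.0 (shut) to 1.0 (fully open); "grip_force": force on a finger pad.
Only numpy, scipy, OpenCV 4.12 (cv2) and the standard library are available. Lean on these libraries where they do the work, as an engineer would, in place of code of your own. Each camera call takes 0.05 s, during which the arm holds its last target. There are 200 camera calls.

## Working session

There is one attempt and no reset: what is moved stays moved. The work goes in short steps, Python scripts to look and compute and a shell command to move; the robot and the scene stay as the last step left them, time stands still between calls to the robot, and variables do not carry over. Pictures are saved under pics/ and viewed, at most 13 in all, crops included, and the job is handed in when it is done.

```bash
mkdir -p pics; cat > h.py <<'E'
import numpy as np, cv2, json
from rig import sense, capture, finish_job, find_in, place_of
def w(c,px,z=None):
    """pixel -> world; with z: ray/plane, else depth"""
    T=np.linalg.inv(c["camera_from_world"]); u,v=px
    r=np.array([(u-c["cx"])/c["fx"],-(v-c["cy"])/c["fy"],-1.])
    o=T[:3,3]; d=T[:3,:3]@r
    if z is None:
        p=c["depth"][int(round(v))-1:int(round(v))+2,int(round(u))-1:int(round(u))+2]; p=p[p>0]
        return o+d*np.median(p) if len(p) else None
    return o+d*(z-o[2])/d[2]
def cloud(c):
    T=np.linalg.inv(c["camera_from_world"]); v,u=np.mgrid[0:400,0:640]; D=c["depth"]
    P=np.stack([(u-c["cx"])/c["fx"]*D,-(v-c["cy"])/c["fy"]*D,-D],-1)@T[:3,:3].T+T[:3,3]
    P[D<=0]=np.nan
    return P
E
cat > a.py <<'E'
from h import *
np.set_printoptions(precision=1,suppress=True)
s=sense(); print(s)
for n in("top","side"):
    c=capture(n); cv2.imwrite(f"pics/{n}0.png",c["color"][...,::-1]); print(n,c["fx"],np.linalg.inv(c["camera_from_world"])[:3,3])
    np.save(f"{n}.npy",c,allow_pickle=True)
    for q in("pack","round_pack","press","lay_down","backstop","home","stop_collar","small_tin","tags"):
        for d in place_of(q,n)[:2]:
            zs={"lay_down":8,"backstop":8,"home":8,"stop_collar":130}.get(q,0)
            print(q,round(d["conf"],2),np.array(d["centre"]),w(c,d["centre"],zs))
E
python3 a.py
```

```text
{'time_s': 0.0, 'joints': array([-1.4,  0.3,  1.5, -0. ,  1.3, -0.2]), 'dq': array([ 0.,  0.,  0., -0.,  0., -0.]), 'tau': array([ -0. , -41.2, -26. ,  -0. ,   0. ,  -0. ]), 'eef_pos': array([ 185.3, -490.9,  202.3]), 'ee_rot': array([-0. ,  1. ,  0.2,  0. ]), 'force': array([ 0.6,  0.2, -0.1]), 'wrist_torque': array([-0.,  0.,  0.]), 'grip_force': 0.0, 'grip_width': 0.996602955427522}
top 391.34436174459603 [ 425.2   27.6 1453.5]
pack 0.85 [405.  219.8] [ 424.8 -281.4    0. ]
round_pack 0.73 [408.  220.8] [ 421.1 -292.4    0. ]
round_pack 0.48 [421.3 181. ] [ 568.6 -344.8    0. ]
press 0.91 [308.2 184.1] [560.6  76.4   0. ]
lay_down 0.77 [309.9 206.1] [478.2  70.4   8. ]
backstop 0.65 [299.8 164.5] [633.2 106.9   8. ]
home 0.85 [305.5 176.5] [588.2  86.    8. ]
stop_collar 0.6 [299.5 167. ] [607.1 101.3 130. ]
tags 0.88 [229.1 207.4] [476.1 371.3   0. ]
tags 0.19 [297.5 170.9] [610.4 116.1   0. ]
side 497.9479346641979 [ 544.6 -960.6 1026.2]
pack 0.56 [280.4 326.9] [ 428.3 -287.1    0. ]
round_pack 0.71 [358.8 183.7] [625.6 250.1   0. ]
round_pack 0.69 [342.1 346.2] [ 576.  -332.8    0. ]
press 0.97 [338.4 216.3] [562.4  98.4   0. ]
lay_down 0.85 [310.4 215.8] [480.1  88.7   8. ]
backstop 0.96 [358.5 212.4] [621.6 109.3   8. ]
home 0.65 [348.4 215.2] [591.6  96.1   8. ]
stop_collar 0.47 [356.7 183.2] [609.5  98.6 130. ]
small_tin 0.69 [287.9 141.7] [380.6 467.2   0. ]
small_tin 0.23 [336.7 216. ] [557.4  99.5   0. ]
tags 0.64 [313.1 157.4] [473.6 380.7   0. ]
```

```bash
python3 - <<'E'
import cv2,numpy as np
a=cv2.imread("pics/top0.png")[110:280,170:470]; b=cv2.imread("pics/side0.png")[120:390,220:460]
cv2.imwrite("pics/m0.png",np.hstack([cv2.resize(a,(480,272),interpolation=cv2.INTER_CUBIC),cv2.resize(b,(242,272))]))
cv2.imwrite("pics/top1.png",cv2.resize(a,(800,453),interpolation=cv2.INTER_CUBIC))
cv2.imwrite("pics/side1.png",cv2.resize(b,(533,600),interpolation=cv2.INTER_CUBIC))
E
```

```text
(no output)
```

View pics/top1.png

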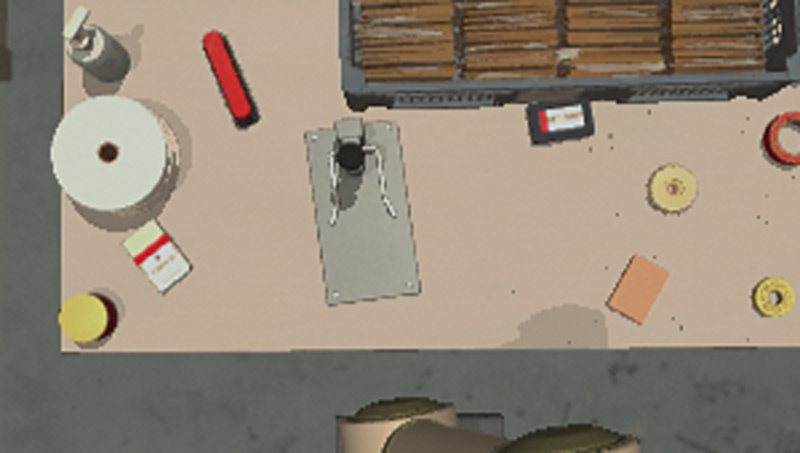

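View pics/side1.png

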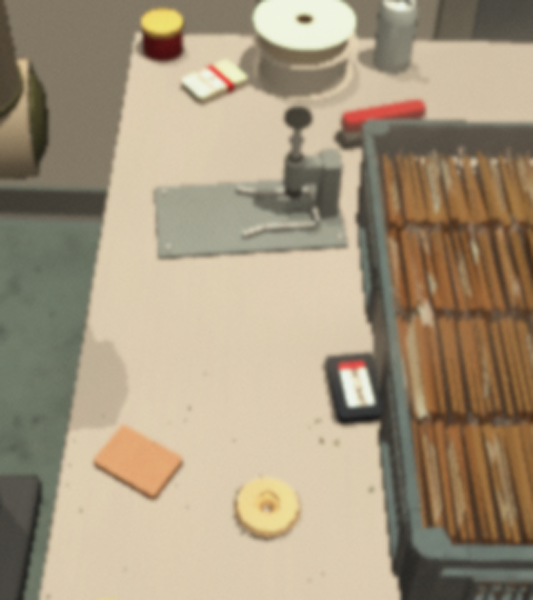

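The pictures show the pack as the orange-brown rectangle (top crop (638,289), about full pixel (409,218)), with the ring biscuit behind it. The press is at crop (360,210), yawed a few degrees, with its knob at crop (350,155). Next I'll fit the pack and bed outlines from colour and geometry.

```bash
cat > m.py <<'E'
from h import *
np.set_printoptions(precision=2,suppress=True)
def rect(c,mask,z):
    v,u=np.nonzero(mask); W=np.array([w(c,(a,b),z)[:2] for a,b in zip(u,v)])
    (cx,cy),(a,b),t=cv2.minAreaRect(W.astype(np.float32)); 
    C=np.cov(W.T); e,V=np.linalg.eigh(C); d=V[:,1]*np.sign(V[0,1])
    return "n",len(u),"mean",W.mean(0),"rect",(round(cx,1),round(cy,1)),(round(a,1),round(b,1)),"pca sides",np.sqrt(12*e),"yaw",np.arctan2(d[1],d[0])
def comp(m,seed):
    n,l=cv2.connectedComponents(m.astype(np.uint8)); u,v=map(int,seed); return l==l[v,u] if l[v,u] else m&False
def run(c,n,seedp,seedb):
    hsv=cv2.cvtColor(c["color"],cv2.COLOR_RGB2HSV); lab=cv2.cvtColor(c["color"],cv2.COLOR_RGB2LAB).astype(int)
    print(n,"pack hsv",hsv[int(seedp[1]),int(seedp[0])],"bed",hsv[int(seedb[1]),int(seedb[0])], "z", w(c,seedp)[2],w(c,seedb)[2])
    for nm,s,z in(("pack",seedp,11),("bed",seedb,8)):
        L=lab[int(s[1]),int(s[0])]; D=np.abs(lab-L); m=comp((D[...,1]<9)&(D[...,2]<9)&(D[...,0]<40),s)
        print(nm,*rect(c,m,z))
        cs=cv2.findContours(m.astype(np.uint8),0,2)[0]; h=cv2.convexHull(max(cs,key=len))
        mm=np.zeros(m.shape,np.uint8); cv2.fillPoly(mm,[h],1); print("   hull",*rect(c,mm>0,z))
if __name__=="__main__":
    run(np.load("top.npy",allow_pickle=True).item(),"top",(409,218),(310,206))
    run(np.load("side.npy",allow_pickle=True).item(),"side",(282,327),(305,215))
    # depth: press highest parts
    for n in("top","side"):
        P=cloud(np.load(n+".npy",allow_pickle=True).item()); k=(abs(P[...,0]-590)<110)&(abs(P[...,1]-95)<80)
        for lo,hi in((4,13),(70,115),(120,190)):
            q=P[k&(P[...,2]>lo)&(P[...,2]<hi)]; print(n,lo,len(q),q.mean(0) if len(q) else "",np.percentile(q,[5,95],axis=0).ravel() if len(q) else "")
E
python3 m.py
```

```text
top pack hsv [ 13 119 199] bed [ 28  25 161] z 11.220704514726322 7.767228388699095
pack n 323 mean [ 431.35 -294.69] rect (431.6, -294.8) (54.0, 80.0) pca sides [54.32 80.46] yaw -0.5305891228670088
   hull n 341 mean [ 431.42 -294.34] rect (432.1, -294.2) (55.6, 81.2) pca sides [55.91 81.78] yaw -0.5298612768062845
bed n 70732 mean [ 760.19 -346.22] rect (803.4, -335.0) (1683.6, 913.4) pca sides [ 983.47 1768.2 ] yaw -1.5704693869321262
   hull n 107177 mean [ 796.98 -328.87] rect (800.8, -333.1) (1684.3, 913.9) pca sides [ 906.55 1660.29] yaw -1.5584030622230687
side pack hsv [ 14 122 225] bed [ 30  28 163] z 9.67272809779331 8.38256764477751
pack n 680 mean [ 432.52 -293.33] rect (432.7, -292.8) (55.2, 81.2) pca sides [54.94 79.97] yaw -0.5451340748334135
   hull n 712 mean [ 432.56 -293.31] rect (432.5, -292.6) (57.2, 82.6) pca sides [56.36 80.9 ] yaw -0.5434720701691281
bed n 16717 mean [749.21 147.65] rect (759.4, 104.9) (1155.4, 870.4) pca sides [ 916.39 1048.92] yaw 0.8590148275450817
   hull n 89039 mean [761.45 -67.27] rect (759.8, 105.1) (1156.3, 872.6) pca sides [ 851.81 1010.86] yaw -1.5312049292897432
top 4 1317 [566.46  88.57   8.11] [488.64  28.59   4.5  658.09 154.57  12.  ]
top 70 138 [645.4   91.82  96.39] [586.55  56.04  77.47 686.14 112.47 105.47]
top 120 252 [653.47  74.74 160.84] [587.55  24.14 125.03 696.15 104.26 177.17]
side 4 1535 [562.72  78.14   8.66] [487.52  26.2    4.94 657.41 145.37  12.04]
side 70 403 [630.11  87.13  92.  ] [590.35  48.4   72.65 683.46 108.44 108.45]
side 120 345 [645.65  76.23 157.31] [588.83  24.7  124.44 697.07 104.05 176.8 ]
```

```bash
cat > b.py <<'E'
from h import *
from scipy.optimize import minimize
np.set_printoptions(precision=3,suppress=True)
for n in("top","side"):
    c=np.load(n+".npy",allow_pickle=True).item(); P=cloud(c); hsv=cv2.cvtColor(c["color"],cv2.COLOR_RGB2HSV)
    v,u=np.mgrid[0:400,0:640]; W=np.stack(w2:=[None]*2) if 0 else np.array([[w(c,(a,b),8)[:2] for a in range(640)] for b in range(400)])
    roi=(W[...,0]>400)&(W[...,0]<720)&(W[...,1]>-20)&(W[...,1]<200)
    bed=(roi&(hsv[...,1]<50)&(hsv[...,2]>110)&(P[...,2]<13)&(P[...,2]>2))
    tab=roi&(hsv[...,1]>=50)&(P[...,2]<5)
    A=W[bed];B=W[tab]
    def cost(p):
        x,y,t=p; R=np.array([[np.cos(t),-np.sin(t)],[np.sin(t),np.cos(t)]])
        def inn(Q):
            q=(Q-[x,y])@R; d=np.minimum(np.minimum(q[:,0]+135,110-q[:,0]),65-abs(q[:,1])); return 1/(1+np.exp(-d/1.5))
        return inn(B).sum()-inn(A).sum()
    best=min((minimize(cost,[565,y0,t0],method="Nelder-Mead",options=dict(initial_simplex=[[565,y0,t0],[580,y0,t0],[565,y0+12,t0],[565,y0,t0+.1]])) for y0 in(80,95) for t0 in(.05,.15)),key=lambda r:r.fun)
    print(n,len(A),len(B),best.x,best.fun)
    x,y,t=best.x
    print("knob expect", x+45*np.cos(t),y+45*np.sin(t))
    k=(abs(P[...,0]-x)<130)&(abs(P[...,1]-y)<70)&(P[...,2]>115)&(P[...,2]<185)&(hsv[...,2]<90)
    q=P[k]; q=q[np.hypot(q[:,0]-x-45*np.cos(t),q[:,1]-y-45*np.sin(t))<30]
    print("dark pts",len(q),np.percentile(q,[5,25,50,75,95],axis=0))
E
python3 b.py
```

```text
top 1728 2256 [554.058  87.995   0.128] -1639.6746627822117
knob expect 598.6881686743013 93.7509059217754
dark pts 88 [[584.052  80.626 170.094]
 [591.04   87.247 171.896]
 [597.26   93.731 173.914]
 [603.921 100.593 176.353]
 [610.635 107.279 178.722]]
side 2095 1749 [554.304  88.048   0.124] -1891.553261861028
knob expect 598.9592867143494 93.60708961799305
dark pts 69 [[587.216  79.534 170.616]
 [594.16   82.882 173.564]
 [599.487  88.871 175.168]
 [605.065  95.492 176.684]
 [609.309 104.41  178.208]]
```

```bash
cat > go.py <<'E'
import sys
from h import *
from scipy.spatial.transform import Rotation as R
np.set_printoptions(precision=3,suppress=True)
PX,PY,PT=554.2,88.0,0.126
def press(x,y,z): c,s=np.cos(PT),np.sin(PT); return np.array([PX+c*x-s*y,PY+s*x+c*y,z])
def to(target,yaw_x=None):
    """tool-axis shift to target; optional az that brings tool x to world yaw (mod pi), then shift in the turned frame"""
    s=sense(); q=s["ee_rot"]; r=R.from_quat([q[1],q[2],q[3],q[0]]); M=r.as_matrix()
    print("t",s["time_s"],"pos",s["eef_pos"],"zaxis",M[:,2],"xyaw",np.arctan2(M[1,0],M[0,0]),"F",s["force"],"w",s["grip_width"]*85,"j6",s["joints"][5])
    p=target-s["eef_pos"]
    i=np.array(press(0,0,0)); d=s["eef_pos"]-i; c,sn=np.cos(PT),np.sin(PT); print("press-frame tcp",c*d[0]+sn*d[1],-sn*d[0]+c*d[1],s["eef_pos"][2])
    if yaw_x is not None:
        for k in(0,np.pi):
            Mt=R.from_euler("zx",[yaw_x+k,np.pi]).as_matrix(); v=R.from_matrix(M.T@Mt).as_rotvec()
            print("turn",v,"then shift",Mt.T@p)
    else: print("shift",M.T@p)
E
python3 -c "
from go import *
to(np.array([432,-294,80.]),-0.537)"
```

```text
t 1.0 pos [ 185.321 -491.209  202.883] zaxis [-0. -0. -1.] xyaw 0.3607823897667058 F [ 0.148 -0.079  0.828] w 84.63081639833281 j6 -0.2233781005807037
press-frame tcp -438.7423076202534 -528.2619164202595 202.88268599837482
turn [-0.     0.    -0.176] then shift [312.843 -43.26  122.883]
turn [0.    0.    2.965] then shift [-312.843   43.26   122.883]
```

```bash
sed -i 's/"zx"/"ZX"/' go.py
python3 -m jog '[{"az":0.18,"jaw":-0.55},{"az":0.18},{"az":0.18},{"az":0.18},{"az":0.178}]' 40
python3 -m jog '[{"tx":22,"ty":-59},{"tx":22,"ty":-59},{"tx":22,"ty":-59},{"tx":22,"ty":-59},{"tx":22,"ty":-59}]'
python3 -c "
from go import *
to(np.array([432,-294,80.]),-0.537)"
```

```text
t 1.0 pos [ 185.321 -491.209  202.883] zaxis [-0. -0. -1.] xyaw 0.3607823897667058 F [ 0.148 -0.079  0.828] w 84.63081639833281 j6 -0.2233781005807037
press-frame tcp -438.7423076202534 -528.2619164202595 202.88268599837482
turn [0.    0.    0.898] then shift [ 111.074 -295.643  122.883]
turn [-0.     0.    -2.244] then shift [-111.074  295.643  122.883]schema error: expected keys tx, ty, tz, ax, ay, az, jaw
schema error: expected keys tx, ty, tz, ax, ay, az, jaw
```

```bash

python3 -m jog '[{"tx":0,"ty":0,"tz":0,"ax":0,"ay":0,"az":0.18,"jaw":-0.55},{"tx":0,"ty":0,"tz":0,"ax":0,"ay":0,"az":0.18,"jaw":-0.55},{"tx":0,"ty":0,"tz":0,"ax":0,"ay":0,"az":0.18,"jaw":-0.55},{"tx":0,"ty":0,"tz":0,"ax":0,"ay":0,"az":0.18,"jaw":-0.55},{"tx":0,"ty":0,"tz":0,"ax":0,"ay":0,"az":0.178,"jaw":-0.55}]' 40
python3 -m jog '[{"tx":20,"ty":-50,"tz":0,"ax":0,"ay":0,"az":0,"jaw":-0.55},{"tx":20,"ty":-50,"tz":0,"ax":0,"ay":0,"az":0,"jaw":-0.55},{"tx":20,"ty":-50,"tz":0,"ax":0,"ay":0,"az":0,"jaw":-0.55},{"tx":20,"ty":-50,"tz":0,"ax":0,"ay":0,"az":0,"jaw":-0.55},{"tx":20,"ty":-50,"tz":0,"ax":0,"ay":0,"az":0,"jaw":-0.55}]'
python3 -c "
from go import *
to(np.array([432,-294,80.]),-0.537)"
```

```text
time_s: 1.62
eef_pos: [185.3, -491.2, 202.9]
ee_rot: [-0.0, 0.963, -0.268, 0.0]
force: [-0.7, 0.4, -1.1]
grip_width: 0.776
grip_force: 0.0
time_s: 2.25
eef_pos: [400.4, -326.4, 203.1]
ee_rot: [0.0, 0.964, -0.265, 0.0]
force: [0.6, -0.8, -0.2]
grip_width: 0.773
grip_force: 0.0
t 2.25 pos [ 400.449 -326.403  203.067] zaxis [ 0. -0. -1.] xyaw -0.5373489538409496 F [ 0.611 -0.823 -0.156] w 65.7048188759388 j6 1.197193656546631
press-frame tcp -204.6089148391054 -391.7961872077918 203.06744500326195
turn [ 0. -0. -0.] then shift [ 10.534 -43.982 123.067]
turn [-0.001 -0.     3.141] then shift [-10.534  43.982 123.067]
```

```bash

python3 -m jog '[{"tx":5,"ty":-22,"tz":30,"ax":0,"ay":0,"az":0,"jaw":-0.55},{"tx":6,"ty":-23,"tz":30,"ax":0,"ay":0,"az":0,"jaw":-0.55},{"tx":0,"ty":0,"tz":50,"ax":0,"ay":0,"az":0,"jaw":-0.55},{"tx":0,"ty":0,"tz":50,"ax":0,"ay":0,"az":0,"jaw":-0.55},{"tx":0,"ty":0,"tz":0,"ax":0,"ay":0,"az":0,"jaw":-0.55}]'
python3 -c "
from go import *
to(np.array([432,-294,1.]),-0.537)
for n in('side','top'):
    c=capture(n); cv2.imwrite(f'pics/g_{n}.png',cv2.resize(c['color'][...,::-1][(290 if n=='side' else 180):(370 if n=='side' else 260),(230 if n=='side' else 360):(330 if n=='side' else 460)],(700,560),interpolation=2))"
```

```text
time_s: 2.88
eef_pos: [430.3, -293.1, 40.5]
ee_rot: [-0.002, 0.964, -0.265, -0.003]
force: [0.3, -0.9, -0.6]
grip_width: 0.772
grip_force: 0.0
t 2.875 pos [ 430.272 -293.065   40.507] zaxis [-0.005  0.005 -1.   ] xyaw -0.5371768225780731 F [ 0.309 -0.861 -0.589] w 65.6500556833771 j6 1.2847342744062875
press-frame tcp -170.83241190162116 -362.47097481372913 40.50687761679302
turn [-0.002  0.006 -0.   ] then shift [ 1.962 -0.081 39.507]
turn [0.01  0.003 3.141] then shift [-1.962  0.081 39.507]
```

View pics/g_side.png

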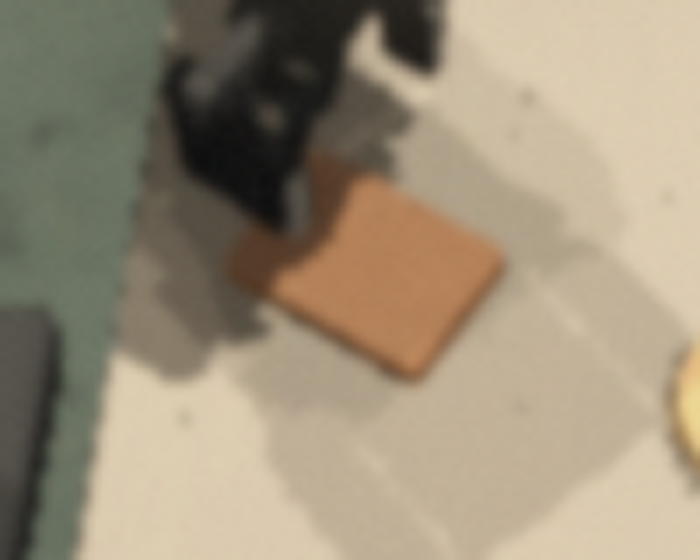

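The side crop shows the pack at (370,270) and the two fingers above its near and far long sides, at (290,220) and (410,60). That is consistent with straddling it, so I'll descend slowly.

```bash

python3 -m jog '[{"tx":1,"ty":0,"tz":14,"ax":0,"ay":0,"az":0,"jaw":-0.55},{"tx":1,"ty":0,"tz":14,"ax":0,"ay":0,"az":0,"jaw":-0.55},{"tx":0,"ty":0,"tz":6,"ax":0,"ay":0,"az":0,"jaw":-0.55},{"tx":0,"ty":0,"tz":0,"ax":0,"ay":0,"az":0,"jaw":-0.55},{"tx":0,"ty":0,"tz":0,"ax":0,"ay":0,"az":0,"jaw":-0.55}]'
python3 -m jog '[{"tx":0,"ty":0,"tz":3,"ax":0,"ay":0,"az":0,"jaw":-0.55},{"tx":0,"ty":0,"tz":1,"ax":0,"ay":0,"az":0,"jaw":-0.55},{"tx":0,"ty":0,"tz":0,"ax":0,"ay":0,"az":0,"jaw":-0.55}]'
```

```text
time_s: 3.6
eef_pos: [433.6, -295.7, 9.2]
ee_rot: [0.0, 0.964, -0.265, 0.0]
force: [0.0, -0.1, 0.1]
grip_width: 0.772
grip_force: 0.0
time_s: 3.98
eef_pos: [433.3, -295.6, 4.9]
ee_rot: [-0.0, 0.964, -0.265, -0.0]
force: [0.0, -0.3, 0.2]
grip_width: 0.775
grip_force: 0.0
```

```bash

python3 -m jog '[{"tx":0,"ty":0,"tz":2,"ax":0,"ay":0,"az":0,"jaw":-0.55},{"tx":0,"ty":0,"tz":2,"ax":0,"ay":0,"az":0,"jaw":-0.55},{"tx":0,"ty":0,"tz":0,"ax":0,"ay":0,"az":0,"jaw":-0.55}]'
python3 -m jog '[{"tx":0,"ty":0,"tz":1,"ax":0,"ay":0,"az":0,"jaw":-0.55},{"tx":0,"ty":0,"tz":1,"ax":0,"ay":0,"az":0,"jaw":-0.55},{"tx":0,"ty":0,"tz":0,"ax":0,"ay":0,"az":0,"jaw":-0.55}]'
python3 -m jog '[{"tx":0,"ty":0,"tz":0,"ax":0,"ay":0,"az":0,"jaw":-0.2},{"tx":0,"ty":0,"tz":0,"ax":0,"ay":0,"az":0,"jaw":-0.2},{"tx":0,"ty":0,"tz":0,"ax":0,"ay":0,"az":0,"jaw":-0.1},{"tx":0,"ty":0,"tz":0,"ax":0,"ay":0,"az":0,"jaw":-0.1},{"tx":0,"ty":0,"tz":0,"ax":0,"ay":0,"az":0,"jaw":-0.1}]' 35
```

```text
time_s: 4.35
eef_pos: [433.3, -295.5, 0.7]
ee_rot: [-0.0, 0.964, -0.265, -0.0]
force: [0.8, -0.1, -0.5]
grip_width: 0.777
grip_force: 0.0
time_s: 4.72
eef_pos: [433.3, -295.6, -1.2]
ee_rot: [-0.0, 0.964, -0.265, -0.0]
force: [0.4, -0.1, 0.3]
grip_width: 0.774
grip_force: 0.0
time_s: 5.35
eef_pos: [433.4, -295.6, -1.1]
ee_rot: [-0.0, 0.964, -0.265, -0.0]
force: [0.0, -0.2, 0.0]
grip_width: 0.546
grip_force: 0.0
```

```bash
python3 -c "
from go import *
c=capture('side'); a=c['color'][...,::-1][280:360,240:340]
d=capture('top'); b=d['color'][...,::-1][180:260,360:460]
cv2.imwrite('pics/g2.png',np.hstack([cv2.resize(a,(400,320),interpolation=2),cv2.resize(b,(400,320),interpolation=2)]))
import m
try: m.run(c,'side',(282,332),(305,215))
except Exception as e: print(e)"
```

```text
side pack hsv [ 13 130 178] bed [ 29  31 163] z 10.459490540873503 8.853883997921912
pack n 374 mean [ 449.7 -303.5] rect (448.8, -303.0) (57.7, 44.7) pca sides [42.03 56.17] yaw 1.1916310123158702
   hull n 396 mean [ 449.23 -303.16] rect (448.5, -302.3) (58.5, 46.1) pca sides [43.69 56.68] yaw 1.1939061963303592
bed n 17598 mean [740.28 106.28] rect (739.8, 197.2) (933.6, 1305.7) pca sides [ 862.71 1157.97] yaw 1.0761950663314979
   hull n 93482 mean [748.55 -45.72] rect (739.8, 197.2) (933.6, 1305.7) pca sides [ 867.97 1076.44] yaw -1.4434883182603087
```

View pics/g2.png

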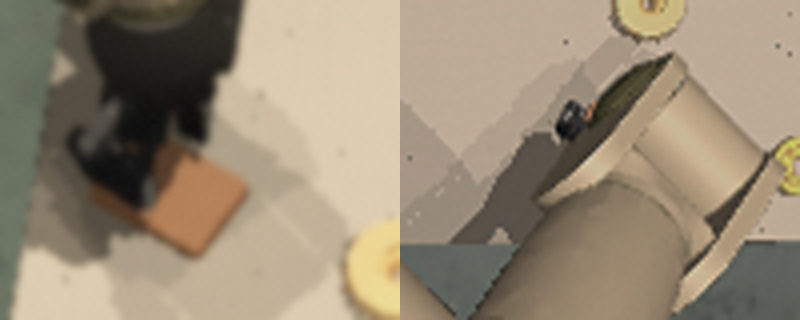

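The crop shows the near finger at (150,195) by the pack's near edge and the far one at (195,135). Whether they touch isn't clear yet, so I'll close a bit more while watching the force.

```bash

python3 -m jog '[{"tx":0,"ty":0,"tz":0,"ax":0,"ay":0,"az":0,"jaw":0.0},{"tx":0,"ty":0,"tz":0,"ax":0,"ay":0,"az":0,"jaw":0.0}]' 25
```

```text
time_s: 5.7
eef_pos: [433.4, -295.6, -1.1]
ee_rot: [0.0, 0.964, -0.265, 0.0]
force: [0.4, -0.2, -0.4]
grip_width: 0.501
grip_force: 0.0
```

```bash
python3 -c "
from go import *
c=capture('side'); P=cloud(c); hsv=cv2.cvtColor(c['color'],cv2.COLOR_RGB2HSV)
s=sense(); q=s['ee_rot']; M=R.from_quat([q[1],q[2],q[3],q[0]]).as_matrix()
L=(P-s['eef_pos'])@M
k=(hsv[...,2]<75)&(np.abs(L[...,0])<40)&(np.abs(L[...,1])<70)&(L[...,2]>-60)&(L[...,2]<15)
A=L[k]; print(len(A))
for lo in range(-60,10,6):
    b=A[(A[:,2]>=lo)&(A[:,2]<lo+6)]
    if len(b): print(lo,len(b),'x',b[:,0].min(),b[:,0].max(),'y',np.percentile(b[:,1],[0,10,50,90,100]))
k=(hsv[...,1]>90)&(hsv[...,0]<20)&(np.abs(L[...,0])<60)&(np.abs(L[...,1])<50)&(np.abs(L[...,2])<25)
B=P[k]; print('pack',len(B),B[:,2].mean(),B[:,2].std(),np.percentile(L[k],[1,99],axis=0))
cv2.imwrite('pics/g3.png',cv2.resize(c['color'][...,::-1][290:350,250:320],(700,600),interpolation=2))
"
```

```text
99
-60 17 x -12.724645578016371 10.607525303029513 y [-24.766 -23.461 -21.862  31.529  33.952]
-54 20 x -12.237241941331499 10.267056242066861 y [-25.614 -23.404 -21.439  33.23   34.61 ]
-48 18 x -11.093540335097407 9.485133145751277 y [-24.095 -23.402 -21.642  33.526  34.058]
-42 15 x -12.69844869641115 8.228873843121972 y [-23.338 -23.269 -22.814   7.743  32.003]
-36 4 x -10.106019114898961 -1.5315488515514633 y [-23.777 -23.692 -23.482 -23.384 -23.347]
-24 1 x -17.920779933451122 -17.920779933451122 y [-17.07 -17.07 -17.07 -17.07 -17.07]
-18 11 x -38.23405309628424 -14.362454672361427 y [-23.745 -13.046  -9.8    19.994  21.08 ]
-12 7 x -38.446072415940755 -9.274615623131671 y [-15.812 -13.688  18.479  19.637  19.76 ]
-6 4 x -28.35077850623866 -18.011055377314197 y [-38.019 -37.839 -36.899 -35.083 -34.527]
0 2 x -27.697975310611064 -15.12198347140412 y [-41.027 -40.948 -40.631 -40.315 -40.236]
pack 544 10.549706363736142 2.7968462276034596 [[-38.62  -29.466 -16.546]
 [ 38.288  26.957  -3.362]]
```

View pics/g3.png

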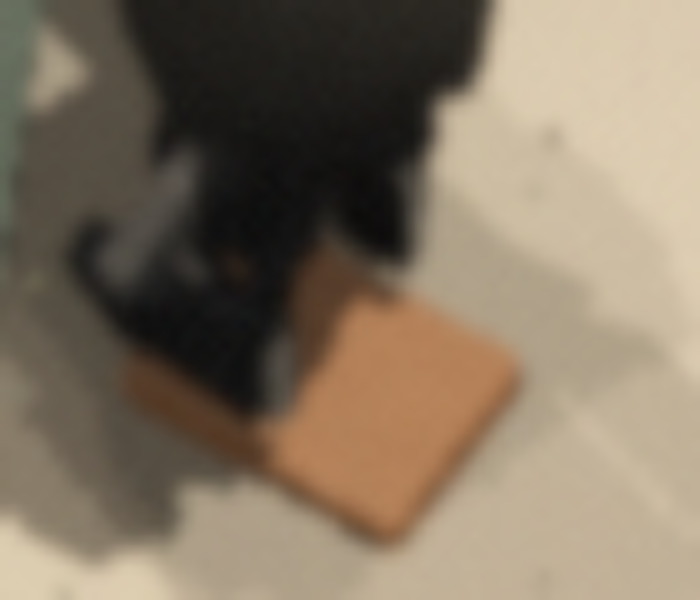

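The crop shows the near fingertip at (262,410) lying over the pack's top, with the pack's side face still visible below it. So the tips are above the pack, and I'll measure how high.

```bash
python3 -c "
from go import *
c=capture('side'); P=cloud(c); s=sense(); q=s['ee_rot']; M=R.from_quat([q[1],q[2],q[3],q[0]]).as_matrix()
L=(P-s['eef_pos'])@M; g=c['color'].mean(-1)
for v in range(318,338):
  print(v,[(u,int(g[v,u]),*np.round(L[v,u]).tolist()) for u in (272,274,276,278)])
print(s['eef_pos'],s['joints'])
"
```

```text
318 [(272, 23, -3.0, 28.0, -82.0), (274, 24, 1.0, 25.0, -82.0), (276, 19, 10.0, 29.0, -94.0), (278, 26, 15.0, 28.0, -97.0)]
319 [(272, 23, 0.0, 32.0, -86.0), (274, 20, 2.0, 28.0, -82.0), (276, 16, 11.0, 31.0, -94.0), (278, 28, 10.0, 23.0, -83.0)]
320 [(272, 24, 2.0, 35.0, -87.0), (274, 22, 5.0, 31.0, -84.0), (276, 17, 11.0, 31.0, -90.0), (278, 29, 11.0, 24.0, -81.0)]
321 [(272, 24, 2.0, 35.0, -83.0), (274, 22, 5.0, 32.0, -82.0), (276, 22, 10.0, 30.0, -84.0), (278, 33, 10.0, 24.0, -76.0)]
322 [(272, 21, 7.0, 41.0, -91.0), (274, 20, 7.0, 34.0, -82.0), (276, 22, 11.0, 32.0, -82.0), (278, 42, 12.0, 27.0, -77.0)]
323 [(272, 18, 10.0, 44.0, -93.0), (274, 18, 7.0, 34.0, -78.0), (276, 29, 10.0, 31.0, -77.0), (278, 52, 9.0, 23.0, -67.0)]
324 [(272, 18, 11.0, 46.0, -93.0), (274, 18, 6.0, 34.0, -74.0), (276, 36, 10.0, 31.0, -73.0), (278, 65, 10.0, 25.0, -66.0)]
325 [(272, 19, 10.0, 45.0, -88.0), (274, 17, 6.0, 34.0, -69.0), (276, 44, 11.0, 32.0, -71.0), (278, 71, 8.0, 22.0, -56.0)]
326 [(272, 20, 11.0, 47.0, -86.0), (274, 18, 6.0, 34.0, -66.0), (276, 48, 5.0, 26.0, -56.0), (278, 74, 8.0, 23.0, 
[... 736 characters left out ...]
.0, -36.0)]
333 [(272, 61, -12.0, 24.0, -9.0), (274, 63, -7.0, 22.0, -11.0), (276, 93, -2.0, 20.0, -13.0), (278, 122, 2.0, 19.0, -15.0)]
334 [(272, 60, -8.0, 28.0, -14.0), (274, 62, -4.0, 26.0, -14.0), (276, 83, -1.0, 22.0, -12.0), (278, 121, 3.0, 19.0, -12.0)]
335 [(272, 64, -9.0, 28.0, -9.0), (274, 61, -3.0, 27.0, -12.0), (276, 77, 1.0, 25.0, -14.0), (278, 121, 5.0, 22.0, -14.0)]
336 [(272, 70, -10.0, 27.0, -3.0), (274, 69, -5.0, 25.0, -4.0), (276, 77, 2.0, 26.0, -12.0), (278, 113, 5.0, 23.0, -11.0)]
337 [(272, 84, -8.0, 29.0, -3.0), (274, 93, -4.0, 26.0, -2.0), (276, 83, 2.0, 26.0, -8.0), (278, 95, 7.0, 25.0, -10.0)]
[ 433.363 -295.561   -1.125] [-0.822  0.567  1.715 -0.     0.86   1.286]
```

The depth puts the fingertips about 37 mm behind the reported TCP, so the reported z reads roughly 30 mm low. The lateral position agrees. I'll reopen and descend with the force watched.

```bash

python3 -m jog '[{"tx":0,"ty":0,"tz":0,"ax":0,"ay":0,"az":0,"jaw":-0.6},{"tx":0,"ty":0,"tz":0,"ax":0,"ay":0,"az":0,"jaw":-0.6},{"tx":-1,"ty":0,"tz":4,"ax":0,"ay":0,"az":0,"jaw":-0.6},{"tx":0,"ty":0,"tz":4,"ax":0,"ay":0,"az":0,"jaw":-0.6},{"tx":0,"ty":0,"tz":0,"ax":0,"ay":0,"az":0,"jaw":-0.6}]'
python3 -m jog '[{"tx":0,"ty":-1,"tz":4,"ax":0,"ay":0,"az":0,"jaw":-0.6},{"tx":0,"ty":0,"tz":4,"ax":0,"ay":0,"az":0,"jaw":-0.6},{"tx":0,"ty":0,"tz":0,"ax":0,"ay":0,"az":0,"jaw":-0.6}]'
python3 -c "
from go import *
c=capture('side'); P=cloud(c); s=sense(); q=s['ee_rot']; M=R.from_quat([q[1],q[2],q[3],q[0]]).as_matrix()
L=(P-s['eef_pos'])@M; g=c['color'].mean(-1)
k=(g<80)&(np.abs(L[...,0])<16)&(L[...,1]>20)&(L[...,1]<52)&(P[...,2]>4)&(P[...,2]<70)
for z in range(4,60,4):
  A=P[k&(abs(P[...,2]-z)<2)]; B=L[k&(abs(P[...,2]-z)<2)]; print(z,len(A),B.mean(0) if len(B) else '')
cv2.imwrite('pics/g4.png',cv2.resize(c['color'][...,::-1][290:350,250:320],(700,600),interpolation=2))"
```

```text
time_s: 6.42
eef_pos: [432.3, -294.9, -9.6]
ee_rot: [-0.0, 0.964, -0.265, -0.0]
force: [0.3, -0.4, 0.6]
grip_width: 0.801
grip_force: 0.0
time_s: 6.8
eef_pos: [432.9, -294.0, -17.5]
ee_rot: [-0.0, 0.964, -0.265, -0.0]
force: [0.1, -0.9, -0.4]
grip_width: 0.804
grip_force: 0.0
4 0 
8 0 
12 0 
16 0 
20 0 
24 1 [  3.085  44.953 -43.215]
28 4 [  3.032  41.939 -44.334]
32 5 [  3.971  43.932 -50.032]
36 6 [  4.205  44.821 -52.896]
40 6 [  5.822  42.126 -57.528]
44 4 [  5.309  43.256 -61.271]
48 6 [  6.076  42.974 -64.908]
52 4 [  7.996  39.54  -68.771]
56 2 [  7.625  40.604 -71.84 ]
```

View pics/g4.png

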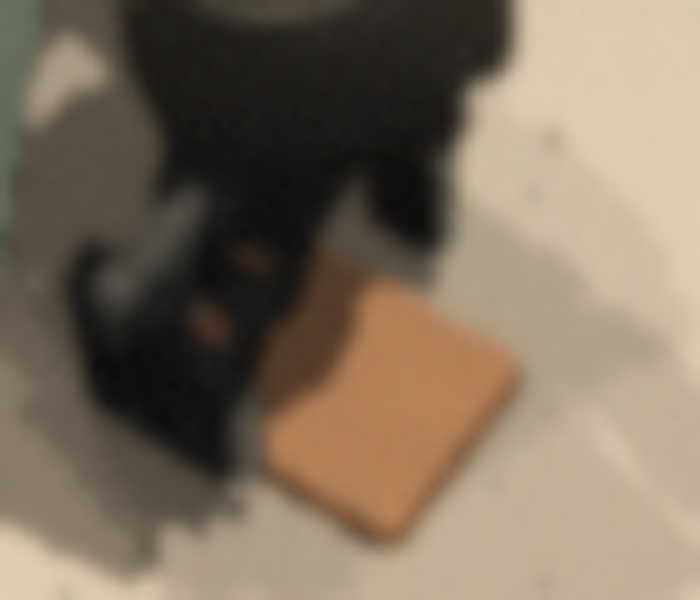

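The near fingertip is now outside the pack's near edge at (225,465), with tips about 22 mm up. Continuing down.

```bash

python3 -m jog '[{"tx":0,"ty":0,"tz":4,"ax":0,"ay":0,"az":0,"jaw":-0.6},{"tx":0,"ty":0,"tz":4,"ax":0,"ay":0,"az":0,"jaw":-0.6},{"tx":0,"ty":0,"tz":2,"ax":0,"ay":0,"az":0,"jaw":-0.6},{"tx":0,"ty":0,"tz":0,"ax":0,"ay":0,"az":0,"jaw":-0.6}]'
python3 -m jog '[{"tx":0,"ty":0,"tz":2,"ax":0,"ay":0,"az":0,"jaw":-0.6},{"tx":0,"ty":0,"tz":2,"ax":0,"ay":0,"az":0,"jaw":-0.6},{"tx":0,"ty":0,"tz":0,"ax":0,"ay":0,"az":0,"jaw":-0.6}]'
python3 -m jog '[{"tx":0,"ty":0,"tz":1,"ax":0,"ay":0,"az":0,"jaw":-0.6},{"tx":0,"ty":0,"tz":1,"ax":0,"ay":0,"az":0,"jaw":-0.6},{"tx":0,"ty":0,"tz":0,"ax":0,"ay":0,"az":0,"jaw":-0.6}]'
```

```text
time_s: 7.35
eef_pos: [433.0, -294.1, -27.3]
ee_rot: [-0.0, 0.964, -0.265, -0.0]
force: [0.3, -0.2, 0.2]
grip_width: 0.801
grip_force: 0.0
time_s: 7.72
eef_pos: [432.9, -294.2, -31.3]
ee_rot: [-0.0, 0.964, -0.265, -0.0]
force: [0.6, 0.3, -0.5]
grip_width: 0.801
grip_force: 0.0
time_s: 8.1
eef_pos: [433.0, -294.2, -33.2]
ee_rot: [-0.0, 0.964, -0.265, -0.0]
force: [-0.7, 0.8, 0.2]
grip_width: 0.801
grip_force: 0.0
```

```bash

python3 -m jog '[{"tx":0,"ty":0,"tz":0,"ax":0,"ay":0,"az":0,"jaw":-0.4},{"tx":0,"ty":0,"tz":0,"ax":0,"ay":0,"az":0,"jaw":-0.3},{"tx":0,"ty":0,"tz":0,"ax":0,"ay":0,"az":0,"jaw":-0.2},{"tx":0,"ty":0,"tz":0,"ax":0,"ay":0,"az":0,"jaw":-0.1},{"tx":0,"ty":0,"tz":0,"ax":0,"ay":0,"az":0,"jaw":-0.1}]' 30
```

```text
time_s: 8.72
eef_pos: [433.3, -294.5, -32.3]
ee_rot: [0.0, 0.964, -0.265, 0.0]
force: [-1.6, 1.0, 7.8]
grip_width: 0.643
grip_force: 33.1
```

```bash

python3 -m jog '[{"tx":0,"ty":0,"tz":-5,"ax":0,"ay":0,"az":0,"jaw":-0.1},{"tx":0,"ty":0,"tz":-15,"ax":0,"ay":0,"az":0,"jaw":-0.1},{"tx":0,"ty":0,"tz":-25,"ax":0,"ay":0,"az":0,"jaw":-0.1},{"tx":0,"ty":0,"tz":-25,"ax":0,"ay":0,"az":0,"jaw":-0.1},{"tx":0,"ty":0,"tz":0,"ax":0,"ay":0,"az":0,"jaw":-0.1}]'
python3 -m jog '[{"tx":0,"ty":0,"tz":0,"ax":0,"ay":0,"az":-0.13,"jaw":-0.1},{"tx":0,"ty":0,"tz":0,"ax":0,"ay":0,"az":-0.13,"jaw":-0.1},{"tx":0,"ty":0,"tz":0,"ax":0,"ay":0,"az":-0.13,"jaw":-0.1},{"tx":0,"ty":0,"tz":0,"ax":0,"ay":0,"az":-0.13,"jaw":-0.1},{"tx":0,"ty":0,"tz":0,"ax":0,"ay":0,"az":-0.143,"jaw":-0.1}]'
python3 -c "
from go import *
to(press(-79,0,10.),PT)"
```

```text
time_s: 9.35
eef_pos: [433.9, -295.1, 39.0]
ee_rot: [0.001, 0.964, -0.265, 0.002]
force: [-0.4, 0.5, -1.2]
grip_width: 0.648
grip_force: 32.3
time_s: 9.98
eef_pos: [432.7, -293.8, 36.1]
ee_rot: [-0.001, 0.998, 0.065, -0.0]
force: [0.0, 1.5, 0.3]
grip_width: 0.651
grip_force: 32.3
t 9.975 pos [ 432.652 -293.817   36.11 ] zaxis [-0.001  0.001 -1.   ] xyaw 0.13034545547615137 F [0.015 1.478 0.261] w 55.316696972139106 j6 0.6196057233020396
press-frame tcp -168.5657606079343 -363.5157023583027 36.10967794207938
turn [-0.001  0.001  0.004] then shift [  89.566 -363.516   26.11 ]
turn [-0.001 -0.002 -3.137] then shift [-89.566 363.516  26.11 ]
```

```bash

python3 -m jog '[{"tx":9,"ty":-36,"tz":0,"ax":0,"ay":0,"az":0,"jaw":-0.1},{"tx":9,"ty":-36,"tz":0,"ax":0,"ay":0,"az":0,"jaw":-0.1},{"tx":9,"ty":-36,"tz":0,"ax":0,"ay":0,"az":0,"jaw":-0.1},{"tx":9,"ty":-36,"tz":0,"ax":0,"ay":0,"az":0,"jaw":-0.1},{"tx":9,"ty":-36,"tz":0,"ax":0,"ay":0,"az":0,"jaw":-0.1}]'
python3 -m jog '[{"tx":9,"ty":-36,"tz":0,"ax":0,"ay":0,"az":0,"jaw":-0.1},{"tx":9,"ty":-36,"tz":0,"ax":0,"ay":0,"az":0,"jaw":-0.1},{"tx":9,"ty":-36,"tz":0,"ax":0,"ay":0,"az":0,"jaw":-0.1},{"tx":9,"ty":-36,"tz":0,"ax":0,"ay":0,"az":0,"jaw":-0.1},{"tx":8,"ty":-36,"tz":0,"ax":0,"ay":0,"az":0,"jaw":-0.1}]'
python3 -m jog '[{"tx":0,"ty":0,"tz":0,"ax":0,"ay":0,"az":0,"jaw":-0.1},{"tx":0,"ty":0,"tz":0,"ax":0,"ay":0,"az":0,"jaw":-0.1}]'
python3 -c "
from go import *
to(press(-79,0,-10.),PT)"
```

```text
time_s: 10.6
eef_pos: [454.7, -108.6, 36.3]
ee_rot: [-0.0, 0.998, 0.063, -0.0]
force: [0.4, 0.6, -0.5]
grip_width: 0.644
grip_force: 32.3
time_s: 11.22
eef_pos: [475.8, 75.4, 36.3]
ee_rot: [-0.0, 0.998, 0.063, -0.001]
force: [0.7, -0.8, -0.3]
grip_width: 0.646
grip_force: 32.3
time_s: 11.48
eef_pos: [475.8, 73.8, 36.5]
ee_rot: [0.0, 0.998, 0.063, -0.0]
force: [0.9, -1.0, -0.7]
grip_width: 0.647
grip_force: 32.3
t 11.475 pos [475.813  73.77   36.454] zaxis [-0.001 -0.    -1.   ] xyaw 0.12593533011050723 F [ 0.904 -1.021 -0.713] w 55.01474441467829 j6 1.3549613479650373
press-frame tcp -79.55381400110775 -4.2669447522577855 36.45435236107696
turn [-0.     0.001 -0.   ] then shift [ 0.554 -4.267 46.454]
turn [0.001 0.    3.142] then shift [-0.554  4.267 46.454]
```

```bash

python3 -m jog '[{"tx":0.5,"ty":-2,"tz":16,"ax":0,"ay":0,"az":0,"jaw":-0.1},{"tx":0,"ty":-2,"tz":16,"ax":0,"ay":0,"az":0,"jaw":-0.1},{"tx":0,"ty":0,"tz":12,"ax":0,"ay":0,"az":0,"jaw":-0.1},{"tx":0,"ty":0,"tz":8,"ax":0,"ay":0,"az":0,"jaw":-0.1},{"tx":0,"ty":0,"tz":0,"ax":0,"ay":0,"az":0,"jaw":-0.1}]'
python3 -m jog '[{"tx":0,"ty":0,"tz":1.5,"ax":0,"ay":0,"az":0,"jaw":-0.1},{"tx":0,"ty":0,"tz":1.5,"ax":0,"ay":0,"az":0,"jaw":-0.1},{"tx":0,"ty":0,"tz":0,"ax":0,"ay":0,"az":0,"jaw":-0.1}]'
python3 -m jog '[{"tx":0,"ty":0,"tz":1,"ax":0,"ay":0,"az":0,"jaw":-0.1},{"tx":0,"ty":0,"tz":1,"ax":0,"ay":0,"az":0,"jaw":-0.1},{"tx":0,"ty":0,"tz":0,"ax":0,"ay":0,"az":0,"jaw":-0.1}]'
python3 -c "
from go import *
to(press(-79,0,-24.),PT)"
```

```text
time_s: 12.1
eef_pos: [476.0, 77.9, -15.4]
ee_rot: [-0.0, 0.998, 0.063, -0.0]
force: [0.5, 0.5, -0.3]
grip_width: 0.645
grip_force: 32.3
time_s: 12.48
eef_pos: [476.2, 78.2, -18.0]
ee_rot: [0.0, 0.998, 0.063, 0.0]
force: [-1.0, 0.7, -1.6]
grip_width: 0.648
grip_force: 32.3
time_s: 12.85
eef_pos: [476.1, 78.1, -20.2]
ee_rot: [-0.0, 0.998, 0.063, -0.0]
force: [-1.1, 0.3, -0.9]
grip_width: 0.646
grip_force: 32.3
t 12.85 pos [476.104  78.148 -20.168] zaxis [-0.  0. -1.] xyaw 0.1258222681948565 F [-1.133  0.286 -0.903] w 54.91809388631529 j6 1.364198644103402
press-frame tcp -78.71483801942756 0.039673591706078426 -20.167930586764548
turn [-0.  0. -0.] then shift [-0.285  0.04   3.832]
turn [0.    0.    3.141] then shift [ 0.285 -0.04   3.832]
```

```bash

python3 -m jog '[{"tx":0,"ty":0,"tz":1,"ax":0,"ay":0,"az":0,"jaw":-0.1},{"tx":0,"ty":0,"tz":1,"ax":0,"ay":0,"az":0,"jaw":-0.1},{"tx":0,"ty":0,"tz":0,"ax":0,"ay":0,"az":0,"jaw":-0.1}]'
python3 -m jog '[{"tx":0,"ty":0,"tz":0.5,"ax":0,"ay":0,"az":0,"jaw":-0.1},{"tx":0,"ty":0,"tz":0.5,"ax":0,"ay":0,"az":0,"jaw":-0.1},{"tx":0,"ty":0,"tz":0,"ax":0,"ay":0,"az":0,"jaw":-0.1}]'
```

```text
time_s: 13.22
eef_pos: [476.1, 78.1, -22.2]
ee_rot: [-0.0, 0.998, 0.063, -0.0]
force: [-0.0, -0.3, -1.1]
grip_width: 0.638
grip_force: 32.3
time_s: 13.6
eef_pos: [476.1, 78.1, -23.1]
ee_rot: [0.0, 0.998, 0.063, -0.0]
force: [0.5, 0.4, -0.4]
grip_width: 0.646
grip_force: 32.3
```

```bash

python3 -m jog '[{"tx":0,"ty":0,"tz":0.5,"ax":0,"ay":0,"az":0,"jaw":-0.1},{"tx":0,"ty":0,"tz":0.5,"ax":0,"ay":0,"az":0,"jaw":-0.1},{"tx":0,"ty":0,"tz":0,"ax":0,"ay":0,"az":0,"jaw":-0.1}]'
python3 -m jog '[{"tx":0,"ty":0,"tz":0,"ax":0,"ay":0,"az":0,"jaw":-0.35},{"tx":0,"ty":0,"tz":0,"ax":0,"ay":0,"az":0,"jaw":-0.6},{"tx":0,"ty":0,"tz":0,"ax":0,"ay":0,"az":0,"jaw":-0.6},{"tx":0,"ty":0,"tz":-10,"ax":0,"ay":0,"az":0,"jaw":-0.6},{"tx":0,"ty":0,"tz":-30,"ax":0,"ay":0,"az":0,"jaw":-0.6}]'
python3 -m jog '[{"tx":-30,"ty":0,"tz":-5,"ax":0,"ay":0,"az":0,"jaw":0.4},{"tx":-30,"ty":0,"tz":0,"ax":0,"ay":0,"az":0,"jaw":0.4},{"tx":-20,"ty":0,"tz":0,"ax":0,"ay":0,"az":0,"jaw":0.5},{"tx":0,"ty":0,"tz":0,"ax":0,"ay":0,"az":0,"jaw":0.5},{"tx":0,"ty":0,"tz":0,"ax":0,"ay":0,"az":0,"jaw":0.5}]'
cat > pk.py <<'E'
from go import *
def pack(n="side",save=None):
    c=capture(n); hsv=cv2.cvtColor(c["color"],cv2.COLOR_RGB2HSV).astype(int); P=cloud(c)
    m=(hsv[...,0]>7)&(hsv[...,0]<19)&(hsv[...,1]>85)&(P[...,2]>13)&(P[...,2]<26)&(P[...,0]>400)&(P[...,0]<660)&(P[...,1]>20)&(P[...,1]<160)
    n_,l,st,_=cv2.connectedComponentsWithStats(m.astype(np.uint8)); i=1+st[1:,4].argmax(); v,u=np.nonzero(l==i)
    W=np.array([w(c,(a,b),19)[:2] for a,b in zip(u,v)]); A=(W-[PX,PY])@np.array([[np.cos(PT),-np.sin(PT)],[np.sin(PT),np.cos(PT)]])
    e,V=np.linalg.eigh(np.cov(A.T)); d=V[:,1]*np.sign(V[0,1])
    print(n,"n",len(u),"press-frame x",np.percentile(A[:,0],[1,99]),"y",np.percentile(A[:,1],[1,99]),"mean",A.mean(0),"sides",np.sqrt(12*e),"yaw rel",np.arctan2(d[1],d[0]),"z",np.median(P[v,u,2]))
    if save: cv2.imwrite(save,cv2.resize(c["color"][...,::-1][160:250,270:390],(800,600),interpolation=2))
E
python3 -c "
from pk import *
to(press(-140,0,-10.),PT)
pack('side'); pack('top')"
```

```text
time_s: 13.98
eef_pos: [476.1, 78.1, -24.1]
ee_rot: [-0.0, 0.998, 0.063, -0.0]
force: [0.5, 0.3, 0.3]
grip_width: 0.645
grip_force: 32.3
time_s: 14.6
eef_pos: [475.4, 78.2, 16.0]
ee_rot: [-0.0, 0.998, 0.063, -0.001]
force: [0.1, 0.2, 0.5]
grip_width: 0.8
grip_force: 0.0
time_s: 15.22
eef_pos: [397.9, 68.0, 21.4]
ee_rot: [0.0, 0.998, 0.063, 0.001]
force: [0.4, -0.0, -1.0]
grip_width: 0.252
grip_force: 0.0
t 15.225 pos [397.947  68.02   21.375] zaxis [ 0.002 -0.    -1.   ] xyaw 0.12571614776056042 F [ 0.407 -0.01  -0.964] w 21.412638941454205 j6 1.322129570188543
press-frame tcp -157.52522205249093 -0.18594752836141026 21.37542286149361
turn [ 0.    -0.002 -0.   ] then shift [17.525 -0.186 31.375]
turn [-0.002 -0.001  3.141] then shift [-17.525   0.186  31.375]
side n 406 press-frame x [-118.341  -40.927] y [-31.912  29.636] mean [-79.665  -1.169] sides [61.699 79.304] yaw rel 0.046963345154256854 z 19.534157426742127
top n 277 press-frame x [-115.65   -41.464] y [-26.584  26.618] mean [-77.192  -0.708] sides [53.666 74.084] yaw rel 0.14665574469674053 z 19.06957039574354
```

```bash

python3 -m jog '[{"tx":0,"ty":0,"tz":0,"ax":0,"ay":0.085,"az":0,"jaw":0.5},{"tx":0,"ty":0,"tz":0,"ax":0,"ay":0.085,"az":0,"jaw":0.5},{"tx":0,"ty":0,"tz":0,"ax":0,"ay":0,"az":0,"jaw":0.5}]'
python3 -c "
from pk import *
to(press(-155,0,-14.))
pack('side','pics/t1.png')
"
```

```text
time_s: 15.7
eef_pos: [396.3, 68.1, 20.8]
ee_rot: [-0.005, 0.994, 0.062, 0.084]
force: [-0.5, 0.8, -0.6]
grip_width: 0.247
grip_force: 0.0
t 15.7 pos [396.288  68.107  20.812] zaxis [ 0.167  0.021 -0.986] xyaw 0.12537215007316121 F [-0.465  0.776 -0.577] w 21.018224110769555 j6 1.2136267803091396
press-frame tcp -159.15959482393657 0.1087276844925178 20.81241620068908
shift [-1.746  0.117 35.017]
side n 400 press-frame x [-118.354  -40.919] y [-31.242  29.641] mean [-79.638  -0.874] sides [61.31  79.413] yaw rel 0.04236824982333497 z 19.67695846444616
```

View pics/t1.png

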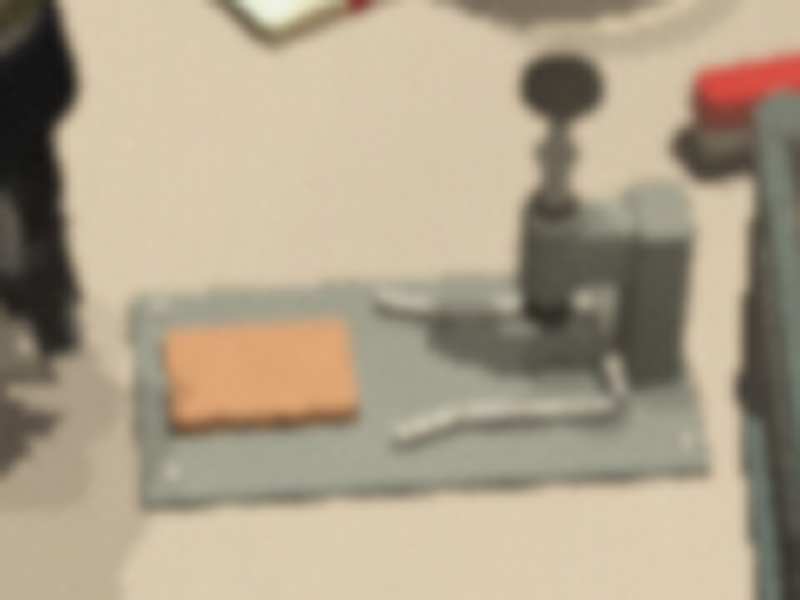

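The pack lies flat on the bare bed, centred at (260,375) and lined up with the guide mouth at (390,368). The fingers stand in front of it at the left. Now I'll lower behind the pack.

```bash

python3 -m jog '[{"tx":-2,"ty":0,"tz":12,"ax":0,"ay":0,"az":0,"jaw":0.5},{"tx":-2,"ty":0,"tz":12,"ax":0,"ay":0,"az":0,"jaw":0.5},{"tx":-1,"ty":0,"tz":5,"ax":0,"ay":0,"az":0,"jaw":0.5},{"tx":-0.5,"ty":0,"tz":4,"ax":0,"ay":0,"az":0,"jaw":0.5},{"tx":0,"ty":0,"tz":0,"ax":0,"ay":0,"az":0,"jaw":0.5}]'
python3 -c "
from go import *
to(press(-130,0,-16.))
c=capture('side'); P=cloud(c); s=sense(); q=s['ee_rot']; M=R.from_quat([q[1],q[2],q[3],q[0]]).as_matrix()
L=(P-s['eef_pos'])@M; g=c['color'].mean(-1)
k=(g<75)&(np.abs(L[...,0])<20)&(abs(L[...,1])<40)&(P[...,2]>3)&(P[...,2]<60)
for z in range(4,60,4):
  A=k&(abs(P[...,2]-z)<2); B=L[A]; print(z,len(B),np.r_[B.min(0),B.max(0)] if len(B) else '')
"
```

```text
time_s: 16.38
eef_pos: [397.1, 68.1, -12.6]
ee_rot: [-0.005, 0.994, 0.063, 0.085]
force: [-0.1, -0.5, 0.3]
grip_width: 0.25
grip_force: 0.0
t 16.375 pos [397.132  68.12  -12.565] zaxis [ 0.168  0.021 -0.986] xyaw 0.1258749472885806 F [-0.15  -0.453  0.314] w 21.249747411952338 j6 1.190666929936016
press-frame tcp -158.32145458109858 0.016073973886058468 -12.564758651561494
shift [27.334  0.013  8.169]
4 1 [-18.759 -17.965 -19.769 -18.759 -17.965 -19.769]
8 0 
12 0 
16 0 
20 1 [-10.266  14.76  -33.786 -10.266  14.76  -33.786]
24 2 [ -1.074  16.829 -37.563  -0.675  19.347 -36.081]
28 6 [ -8.637  18.492 -42.697   5.361  24.627 -38.782]
32 4 [ -4.463  17.444 -47.099   3.525  23.301 -43.676]
36 10 [ -9.537  14.383 -52.241   7.653  25.892 -46.527]
40 4 [ -5.625  20.341 -56.026   5.372  25.831 -52.053]
44 3 [ -2.023  21.419 -58.807   3.431  24.846 -56.827]
48 4 [  1.198  15.179 -60.241   9.699  24.404 -57.795]
52 3 [  8.66   -8.667 -63.151  10.671  15.665 -61.651]
56 0
```

```bash

python3 -m jog '[{"tx":-0.5,"ty":0,"tz":3,"ax":0,"ay":0,"az":0,"jaw":0.5},{"tx":-0.5,"ty":0,"tz":3,"ax":0,"ay":0,"az":0,"jaw":0.5},{"tx":10,"ty":0,"tz":1.7,"ax":0,"ay":0,"az":0,"jaw":0.5},{"tx":10,"ty":0,"tz":1.7,"ax":0,"ay":0,"az":0,"jaw":0.5},{"tx":0,"ty":0,"tz":0,"ax":0,"ay":0,"az":0,"jaw":0.5}]'
python3 -m jog '[{"tx":5,"ty":0,"tz":0.85,"ax":0,"ay":0,"az":0,"jaw":0.5},{"tx":5,"ty":0,"tz":0.85,"ax":0,"ay":0,"az":0,"jaw":0.5},{"tx":5,"ty":0,"tz":0.85,"ax":0,"ay":0,"az":0,"jaw":0.5},{"tx":5,"ty":0,"tz":0.85,"ax":0,"ay":0,"az":0,"jaw":0.5},{"tx":5,"ty":0,"tz":0.85,"ax":0,"ay":0,"az":0,"jaw":0.5}]'
python3 -c "
from pk import *
to(press(-21,0,-18.5))
pack('side','pics/t2.png')
"
```

```text
time_s: 17.05
eef_pos: [418.1, 70.7, -18.5]
ee_rot: [-0.005, 0.994, 0.063, 0.085]
force: [-0.2, 0.1, -0.2]
grip_width: 0.248
grip_force: 0.0
time_s: 17.68
eef_pos: [442.4, 73.9, -18.6]
ee_rot: [-0.005, 0.994, 0.063, 0.085]
force: [-1.8, -0.3, 0.7]
grip_width: 0.247
grip_force: 0.8
t 17.675 pos [442.399  73.917 -18.594] zaxis [ 0.167  0.021 -0.986] xyaw 0.12580985242554002 F [-1.826 -0.323  0.719] w 20.99141864150491 j6 1.243259187138223
press-frame tcp -112.68401708981555 0.07807860435426228 -18.593726414578757
shift [90.384  0.062 15.384]
side n 406 press-frame x [-107.65   -29.182] y [-31.464  29.151] mean [-68.377  -1.319] sides [61.602 80.365] yaw rel -0.007755524541087873 z 19.36455669102145
```

View pics/t2.png

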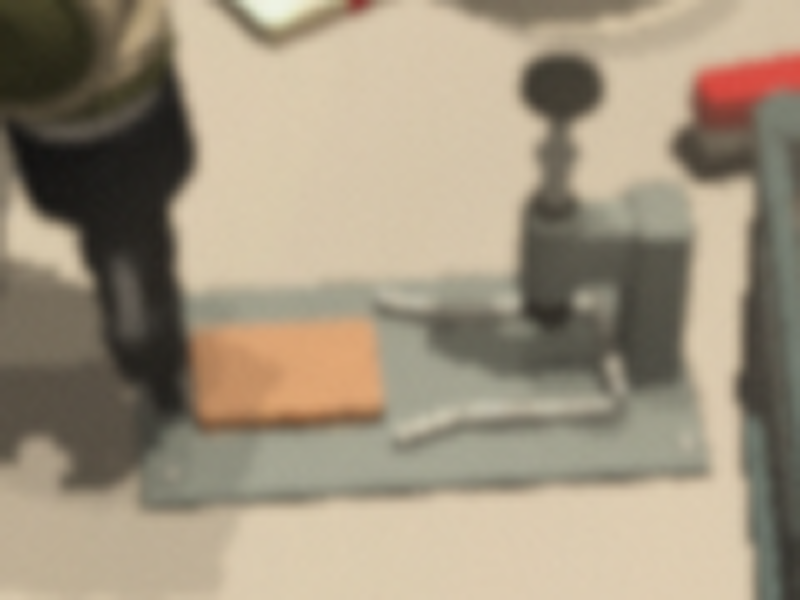

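The fingers are against the pack's front end, and the pack has advanced about 11 mm, straight, to x about -68. Continuing the push.

```bash

python3 -m jog '[{"tx":5,"ty":0,"tz":0.85,"ax":0,"ay":0,"az":0,"jaw":0.5},{"tx":5,"ty":0,"tz":0.85,"ax":0,"ay":0,"az":0,"jaw":0.5},{"tx":5,"ty":0,"tz":0.85,"ax":0,"ay":0,"az":0,"jaw":0.5},{"tx":5,"ty":0,"tz":0.85,"ax":0,"ay":0,"az":0,"jaw":0.5},{"tx":5,"ty":0,"tz":0.85,"ax":0,"ay":0,"az":0,"jaw":0.5}]'
python3 -m jog '[{"tx":4,"ty":0,"tz":0.7,"ax":0,"ay":0,"az":0,"jaw":0.5},{"tx":4,"ty":0,"tz":0.7,"ax":0,"ay":0,"az":0,"jaw":0.5},{"tx":4,"ty":0,"tz":0.7,"ax":0,"ay":0,"az":0,"jaw":0.5},{"tx":4,"ty":0,"tz":0.7,"ax":0,"ay":0,"az":0,"jaw":0.5},{"tx":4,"ty":0,"tz":0.7,"ax":0,"ay":0,"az":0,"jaw":0.5}]'
python3 -m jog '[{"tx":4,"ty":0,"tz":0.7,"ax":0,"ay":0,"az":0,"jaw":0.5},{"tx":4,"ty":0,"tz":0.7,"ax":0,"ay":0,"az":0,"jaw":0.5},{"tx":4,"ty":0,"tz":0.7,"ax":0,"ay":0,"az":0,"jaw":0.5},{"tx":4,"ty":0,"tz":0.7,"ax":0,"ay":0,"az":0,"jaw":0.5},{"tx":4,"ty":0,"tz":0.7,"ax":0,"ay":0,"az":0,"jaw":0.5}]'
python3 -c "
from pk import *
to(press(-14.3,0,-18.5))
pack('side','pics/t3.png')
"
```

```text
time_s: 18.35
eef_pos: [467.8, 77.1, -18.5]
ee_rot: [-0.005, 0.994, 0.063, 0.085]
force: [-0.2, 0.4, 0.4]
grip_width: 0.25
grip_force: 0.3
time_s: 18.98
eef_pos: [487.7, 79.6, -18.6]
ee_rot: [-0.005, 0.994, 0.063, 0.085]
force: [-1.7, -0.4, 1.6]
grip_width: 0.253
grip_force: 0.9
time_s: 19.6
eef_pos: [507.9, 82.2, -18.6]
ee_rot: [-0.005, 0.994, 0.063, 0.085]
force: [-3.1, -1.0, 3.8]
grip_width: 0.253
grip_force: 1.7
t 19.6 pos [507.902  82.166 -18.644] zaxis [ 0.168  0.021 -0.986] xyaw 0.12578274129951444 F [-3.149 -0.953  3.768] w 21.50790252925052 j6 1.3031912277034652
press-frame tcp -46.66368706776687 0.029894459370240156 -18.644018756221215
shift [31.922  0.023  5.329]
side n 382 press-frame x [-41.448  37.061] y [-30.786  29.792] mean [-3.405  0.359] sides [58.872 80.625] yaw rel 0.13036760494860059 z 19.61499864862884
```

View pics/t3.png

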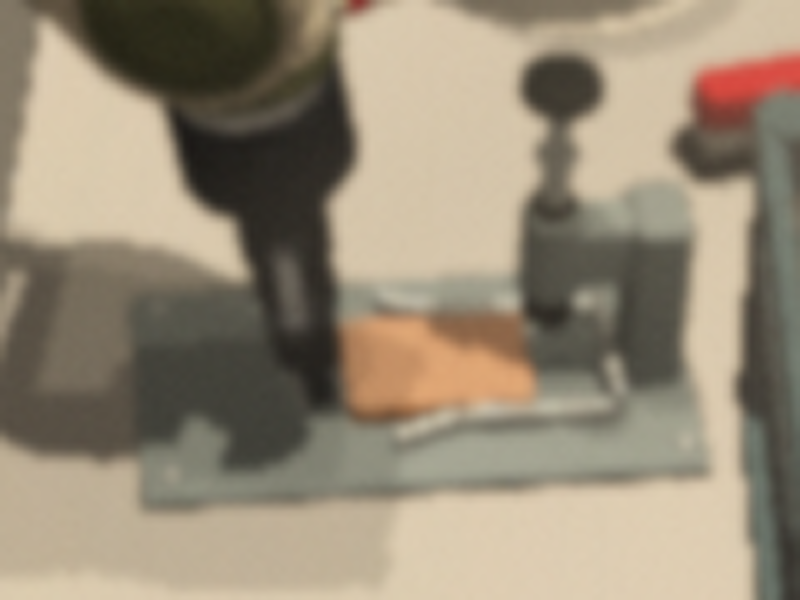

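The pack has entered the guides: its leading end is at (530,360) and the fingers are at (320,380), clear of the flares. Continuing in smaller steps.

```bash

python3 -m jog '[{"tx":2,"ty":0,"tz":0.34,"ax":0,"ay":0,"az":0,"jaw":0.5},{"tx":2,"ty":0,"tz":0.34,"ax":0,"ay":0,"az":0,"jaw":0.5},{"tx":2,"ty":0,"tz":0.34,"ax":0,"ay":0,"az":0,"jaw":0.5}]'
python3 -m jog '[{"tx":2,"ty":0,"tz":0.34,"ax":0,"ay":0,"az":0,"jaw":0.5},{"tx":2,"ty":0,"tz":0.34,"ax":0,"ay":0,"az":0,"jaw":0.5},{"tx":2,"ty":0,"tz":0.34,"ax":0,"ay":0,"az":0,"jaw":0.5}]'
python3 -c "
from pk import *
to(press(-14.3,0,-18.5))
pack('side'); pack('top')
"
```

```text
time_s: 20.02
eef_pos: [513.9, 82.9, -18.6]
ee_rot: [-0.005, 0.994, 0.063, 0.085]
force: [-3.3, -1.3, 2.5]
grip_width: 0.253
grip_force: 1.5
time_s: 20.4
eef_pos: [519.9, 83.7, -18.6]
ee_rot: [-0.005, 0.994, 0.063, 0.085]
force: [-1.7, -0.3, 3.6]
grip_width: 0.249
grip_force: 1.4
t 20.4 pos [519.919  83.667 -18.647] zaxis [ 0.168  0.021 -0.986] xyaw 0.1257623994369979 F [-1.741 -0.265  3.557] w 21.182045009352066 j6 1.312060348780953
press-frame tcp -34.55387495472991 0.00973434481733726 -18.64685338486672
shift [19.987  0.005  3.282]
side n 367 press-frame x [-29.27   49.082] y [-28.188  30.072] mean [7.976 0.564] sides [57.759 79.127] yaw rel -0.012797385325037287 z 19.576646599792753
top n 240 press-frame x [-20.69   47.316] y [-27.318  25.607] mean [12.926 -1.794] sides [55.884 64.664] yaw rel 0.2228780543181096 z 18.39768986294996
```

```bash

python3 -m jog '[{"tx":2,"ty":0,"tz":0.34,"ax":0,"ay":0,"az":0,"jaw":0.5},{"tx":2,"ty":0,"tz":0.34,"ax":0,"ay":0,"az":0,"jaw":0.5},{"tx":2,"ty":0,"tz":0.34,"ax":0,"ay":0,"az":0,"jaw":0.5}]'
python3 -m jog '[{"tx":2,"ty":0,"tz":0.34,"ax":0,"ay":0,"az":0,"jaw":0.5},{"tx":2,"ty":0,"tz":0.34,"ax":0,"ay":0,"az":0,"jaw":0.5},{"tx":2,"ty":0,"tz":0.34,"ax":0,"ay":0,"az":0,"jaw":0.5}]'
python3 -m jog '[{"tx":1,"ty":0,"tz":0.17,"ax":0,"ay":0,"az":0,"jaw":0.5},{"tx":1,"ty":0,"tz":0.17,"ax":0,"ay":0,"az":0,"jaw":0.5},{"tx":1,"ty":0,"tz":0.17,"ax":0,"ay":0,"az":0,"jaw":0.5}]'
python3 -c "
from pk import *
to(press(-14.3,0,-18.5))
pack('side')
"
```

```text
time_s: 20.88
eef_pos: [526.0, 84.4, -18.6]
ee_rot: [-0.005, 0.994, 0.063, 0.085]
force: [-1.9, 0.1, 2.6]
grip_width: 0.251
grip_force: 1.4
time_s: 21.25
eef_pos: [532.0, 85.2, -18.6]
ee_rot: [-0.005, 0.994, 0.063, 0.085]
force: [-2.6, -0.5, 2.4]
grip_width: 0.246
grip_force: 1.3
time_s: 21.62
eef_pos: [534.9, 85.6, -18.6]
ee_rot: [-0.005, 0.994, 0.063, 0.085]
force: [-2.0, -0.7, 2.1]
grip_width: 0.253
grip_force: 1.2
t 21.625 pos [534.91   85.583 -18.627] zaxis [ 0.168  0.021 -0.986] xyaw 0.1258162725096528 F [-1.952 -0.679  2.097] w 21.506586139674184 j6 1.322489898389221
press-frame tcp -19.441191320335584 0.025834522015679706 -18.62671459605181
shift [5.089 0.025 0.745]
side n 355 press-frame x [-14.961  65.096] y [-26.699  29.858] mean [22.821  0.097] sides [55.151 81.738] yaw rel -0.09919249839676414 z 19.63432807779668
```

Roughly 4–5 mm remain; now 0.5 mm rows with a force check after each few.

```bash

python3 -m jog '[{"tx":1,"ty":0,"tz":0.17,"ax":0,"ay":0,"az":0,"jaw":0.5},{"tx":1,"ty":0,"tz":0.17,"ax":0,"ay":0,"az":0,"jaw":0.5}]' | grep -E 'eef|force'
python3 -m jog '[{"tx":0.5,"ty":0,"tz":0.08,"ax":0,"ay":0,"az":0,"jaw":0.5},{"tx":0,"ty":0,"tz":0,"ax":0,"ay":0,"az":0,"jaw":0.5}]' | grep -E 'eef|force'
python3 -m jog '[{"tx":0.5,"ty":0,"tz":0.08,"ax":0,"ay":0,"az":0,"jaw":0.5},{"tx":0,"ty":0,"tz":0,"ax":0,"ay":0,"az":0,"jaw":0.5}]' | grep -E 'eef|force'
```

```text
eef_pos: [537.0, 85.8, -18.6]
force: [-2.5, -1.2, 2.1]
grip_force: 1.1
eef_pos: [537.5, 85.9, -18.6]
force: [-1.1, 0.4, 1.6]
grip_force: 0.8
eef_pos: [537.9, 85.9, -18.6]
force: [-1.0, 0.3, 1.8]
grip_force: 0.9
```

```bash

python3 -m jog '[{"tx":0.5,"ty":0,"tz":0.08,"ax":0,"ay":0,"az":0,"jaw":0.5},{"tx":0,"ty":0,"tz":0,"ax":0,"ay":0,"az":0,"jaw":0.5}]' | grep -E 'eef|force'
```

```text
eef_pos: [538.5, 86.0, -18.6]
force: [-1.4, -0.3, 1.9]
grip_force: 0.8
```

```bash

python3 -m jog '[{"tx":0.5,"ty":0,"tz":0.08,"ax":0,"ay":0,"az":0,"jaw":0.5},{"tx":0,"ty":0,"tz":0,"ax":0,"ay":0,"az":0,"jaw":0.5}]' | grep -E 'eef|force'
python3 -m jog '[{"tx":0.5,"ty":0,"tz":0.08,"ax":0,"ay":0,"az":0,"jaw":0.5},{"tx":0,"ty":0,"tz":0,"ax":0,"ay":0,"az":0,"jaw":0.5}]' | grep -E 'eef|force'
python3 -c "
from pk import *
to(press(-14.3,0,-18.5))
pack('side')"
```

```text
eef_pos: [539.0, 86.1, -18.6]
force: [-2.2, -0.2, 1.9]
grip_force: 0.7
eef_pos: [539.5, 86.2, -18.6]
force: [-0.6, -0.0, 0.8]
grip_force: 0.7
t 23.175 pos [539.482  86.153 -18.576] zaxis [ 0.168  0.021 -0.986] xyaw 0.12576618641893897 F [-0.552 -0.046  0.774] w 21.428829543185138 j6 1.3254600358572248
press-frame tcp -14.833345574705367 0.016724129602225135 -18.57631351146552
shift [0.539 0.017 0.015]
side n 347 press-frame x [-10.262  69.265] y [-25.682  28.904] mean [27.975 -0.281] sides [54.076 81.684] yaw rel -0.06758535396772294 z 19.56117450653653
```

```bash

python3 -m jog '[{"tx":0.5,"ty":0,"tz":0.08,"ax":0,"ay":0,"az":0,"jaw":0.5},{"tx":0,"ty":0,"tz":0,"ax":0,"ay":0,"az":0,"jaw":0.5}]' | grep -E 'eef|force'
python3 -m jog '[{"tx":0.4,"ty":0,"tz":0.07,"ax":0,"ay":0,"az":0,"jaw":0.5},{"tx":0,"ty":0,"tz":0,"ax":0,"ay":0,"az":0,"jaw":0.5}]' | grep -E 'eef|force'
```

```text
eef_pos: [540.0, 86.2, -18.6]
force: [-0.2, -0.2, 1.0]
grip_force: 0.6
eef_pos: [540.1, 86.2, -18.6]
force: [-2.4, -0.0, 1.0]
grip_force: 1.4
```

```bash

python3 -m jog '[{"tx":0.4,"ty":0,"tz":0.07,"ax":0,"ay":0,"az":0,"jaw":0.5},{"tx":0,"ty":0,"tz":0,"ax":0,"ay":0,"az":0,"jaw":0.5}]' | grep -E 'eef|force'
```

```text
eef_pos: [540.2, 86.3, -18.7]
force: [-5.8, -1.4, 4.7]
grip_force: 2.9
```

Force is rising while the position stands still, so the pack is on the backstop. One small firming step, then back off and check.

```bash

python3 -m jog '[{"tx":0.2,"ty":0,"tz":0.03,"ax":0,"ay":0,"az":0,"jaw":0.5},{"tx":0,"ty":0,"tz":0,"ax":0,"ay":0,"az":0,"jaw":0.5}]' | grep -E 'eef|force'
python3 -m jog '[{"tx":-2,"ty":0,"tz":-0.3,"ax":0,"ay":0,"az":0,"jaw":0.5},{"tx":-15,"ty":0,"tz":-2.5,"ax":0,"ay":0,"az":0,"jaw":0.5},{"tx":-20,"ty":0,"tz":-3,"ax":0,"ay":0,"az":0,"jaw":0.5},{"tx":-30,"ty":0,"tz":-5,"ax":0,"ay":0,"az":0,"jaw":1},{"tx":-30,"ty":0,"tz":-30,"ax":0,"ay":0,"az":0,"jaw":1}]' | grep -E 'eef|force'
python3 -m jog '[{"tx":-10,"ty":0,"tz":-50,"ax":0,"ay":0,"az":0,"jaw":1},{"tx":0,"ty":0,"tz":-50,"ax":0,"ay":0,"az":0,"jaw":1},{"tx":0,"ty":0,"tz":-50,"ax":0,"ay":-0.085,"az":0,"jaw":1},{"tx":0,"ty":0,"tz":-40,"ax":0,"ay":-0.085,"az":0,"jaw":1},{"tx":0,"ty":0,"tz":0,"ax":0,"ay":0,"az":0,"jaw":1}]'
python3 -c "
from pk import *
to(press(45,0,200.),PT)
pack('side','pics/t4.png'); pack('top')"
```

```text
eef_pos: [540.2, 86.3, -18.7]
force: [-6.1, -1.4, 4.9]
grip_force: 3.4
eef_pos: [438.1, 73.4, 4.7]
force: [0.9, -0.6, 0.3]
grip_force: 0.0
time_s: 25.48
eef_pos: [402.9, 68.5, 193.6]
ee_rot: [0.001, 0.998, 0.063, 0.003]
force: [0.2, -0.5, -0.6]
grip_width: 0.001
grip_force: 0.0
t 25.475 pos [402.935  68.535 193.602] zaxis [ 0.006 -0.001 -1.   ] xyaw 0.12611009932680292 F [ 0.187 -0.472 -0.584] w 0.050237130086887245 j6 1.3245884967128698
press-frame tcp -152.51232222056228 -0.30192201381845507 193.60211106850554
turn [ 0.001 -0.006  0.   ] then shift [197.512  -0.302  -6.398]
turn [ 0.009  0.002 -3.141] then shift [-197.512    0.302   -6.398]
side n 345 press-frame x [-8.937 69.493] y [-25.574  29.639] mean [28.526  0.273] sides [54.086 81.312] yaw rel -0.12565219715491072 z 19.85830306441153
top n 231 press-frame x [-9.57  65.236] y [-27.27   26.343] mean [20.781 -1.894] sides [56.104 70.322] yaw rel -0.3973220803223518 z 18.96436172356266
```

View pics/t4.png

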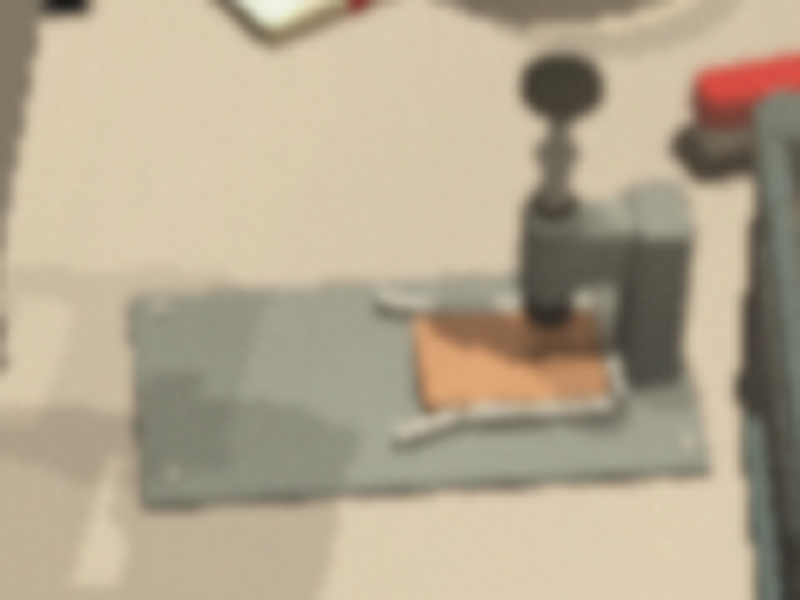

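The pack is seated with its far end against the backstop at (610,380) and its near end at (415,365), between the guides. The plunger is up with the knob at (560,85). Now I'll move over the knob with the fingers shut.

```bash

python3 -m jog '[{"tx":30,"ty":0,"tz":0,"ax":0,"ay":-0.006,"az":0,"jaw":1},{"tx":40,"ty":0,"tz":0,"ax":0,"ay":0,"az":0,"jaw":1},{"tx":40,"ty":0,"tz":0,"ax":0,"ay":0,"az":0,"jaw":1},{"tx":40,"ty":0,"tz":0,"ax":0,"ay":0,"az":0,"jaw":1},{"tx":30,"ty":0,"tz":0,"ax":0,"ay":0,"az":0,"jaw":1}]'
python3 -m jog '[{"tx":15,"ty":0,"tz":0,"ax":0,"ay":0,"az":0,"jaw":1},{"tx":2,"ty":0,"tz":0,"ax":0,"ay":0,"az":0,"jaw":1},{"tx":0,"ty":0,"tz":0,"ax":0,"ay":0,"az":0,"jaw":1}]'
python3 -c "
from pk import *
to(press(45,0,160.),PT)
c=capture('side'); P=cloud(c); s=sense(); g=c['color'].mean(-1)
k=(g<95)&(np.hypot(P[...,0]-598.8,P[...,1]-93.6)<25)
for z in range(150,250,4):
  A=k&(abs(P[...,2]-z)<2); B=P[A]-[598.85,93.65,0]; print(z,len(B),np.r_[B.min(0)[:2],B.max(0)[:2],g[A].mean()] if len(B) else '')
cv2.imwrite('pics/t5.png',cv2.resize(c['color'][...,::-1][130:220,300:400],(666,600),interpolation=2))
"
```

```text
time_s: 26.2
eef_pos: [580.1, 91.3, 188.2]
ee_rot: [-0.0, 0.998, 0.063, -0.004]
force: [0.4, 0.3, -0.0]
grip_width: 0.005
grip_force: 0.0
time_s: 26.58
eef_pos: [595.6, 93.3, 189.4]
ee_rot: [0.0, 0.998, 0.063, -0.004]
force: [0.4, -0.5, -0.8]
grip_width: 0.003
grip_force: 0.0
t 26.575 pos [595.647  93.311 189.408] zaxis [-0.007 -0.001 -1.   ] xyaw 0.1258236108952654 F [ 0.367 -0.457 -0.768] w 0.2892874552426441 j6 1.4068541960045544
press-frame tcp 41.78621512251041 0.060221578937740716 189.4082521799375
turn [-0.     0.007 -0.   ] then shift [ 3.214  0.06  29.408]
turn [0.011 0.    3.141] then shift [-3.214 -0.06  29.408]
150 0 
154 0 
158 0 
162 1 [  1.328 -11.961   1.328 -11.961  87.667]
166 2 [ -1.552 -15.407   1.027 -14.305  77.833]
170 12 [-12.517 -17.083  14.646   3.221  74.306]
174 47 [-12.753 -20.863  14.466  14.47   60.121]
178 22 [-12.879 -17.36   14.316   9.327  58.788]
182 0 
186 0 
190 0 
194 0 
198 0 
202 0 
206 0 
210 0 
214 0 
218 3 [-6.698 -5.227 -1.379 -3.553 93.556]
222 4 [-12.2    -7.441   6.284  -2.713  84.833]
226 10 [-14.942 -11.015   6.141   9.443  76.833]
230 7 [-12.594 -13.575   5.948  -2.327  64.429]
234 8 [-10.081 -15.911   5.625  -4.861  52.625]
238 9 [-12.817 -19.125   8.184  -2.773  56.259]
242 12 [-13.054 -16.204   7.83   -2.632  54.417]
246 9 [-13.298 -17.33    4.975  -5.018  57.   ]
```

View pics/t5.png

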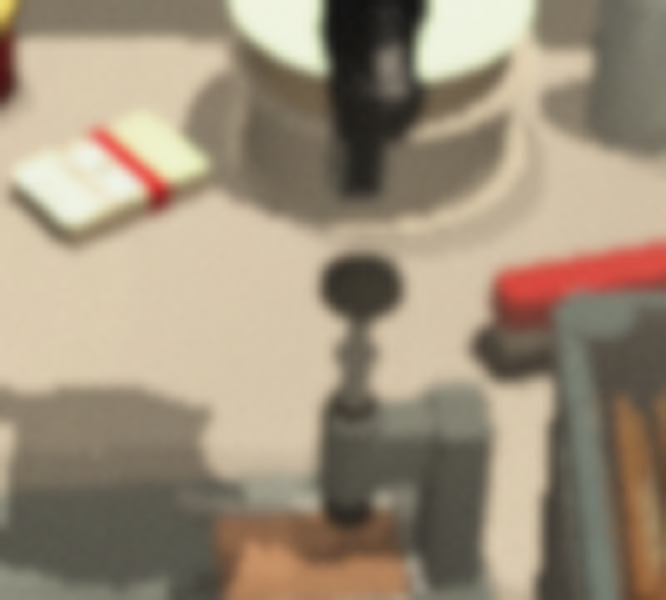

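The shut fingertips at (360,190) are directly above the knob at (362,287). Depth puts the tips at z about 217 and the knob top at about 175, so I expect contact near TCP z 148.

```bash

python3 -m jog '[{"tx":3.2,"ty":0,"tz":0,"ax":0,"ay":0.007,"az":0,"jaw":1},{"tx":0,"ty":0,"tz":12,"ax":0,"ay":0,"az":0,"jaw":1},{"tx":0,"ty":0,"tz":12,"ax":0,"ay":0,"az":0,"jaw":1},{"tx":0,"ty":0,"tz":6,"ax":0,"ay":0,"az":0,"jaw":1},{"tx":0,"ty":0,"tz":0,"ax":0,"ay":0,"az":0,"jaw":1}]' 40 
python3 -m jog '[{"tx":0,"ty":0,"tz":1.5,"ax":0,"ay":0,"az":0,"jaw":1},{"tx":0,"ty":0,"tz":1.5,"ax":0,"ay":0,"az":0,"jaw":1},{"tx":0,"ty":0,"tz":1,"ax":0,"ay":0,"az":0,"jaw":1},{"tx":0,"ty":0,"tz":0,"ax":0,"ay":0,"az":0,"jaw":1}]'| grep -E 'eef|force'
python3 -m jog '[{"tx":0,"ty":0,"tz":1,"ax":0,"ay":0,"az":0,"jaw":1},{"tx":0,"ty":0,"tz":1,"ax":0,"ay":0,"az":0,"jaw":1},{"tx":0,"ty":0,"tz":0,"ax":0,"ay":0,"az":0,"jaw":1}]'| grep -E 'eef|force'
python3 -m jog '[{"tx":0,"ty":0,"tz":1,"ax":0,"ay":0,"az":0,"jaw":1},{"tx":0,"ty":0,"tz":1,"ax":0,"ay":0,"az":0,"jaw":1},{"tx":0,"ty":0,"tz":0,"ax":0,"ay":0,"az":0,"jaw":1}]'| grep -E 'eef|force'
python3 -c "
from go import *
to(press(45,0,148.),PT)"
```

```text
time_s: 27.25
eef_pos: [599.3, 93.8, 159.6]
ee_rot: [-0.0, 0.998, 0.063, -0.0]
force: [0.0, 0.1, 0.7]
grip_width: -0.003
grip_force: 0.0
eef_pos: [599.5, 93.8, 156.2]
force: [-0.1, -0.1, 0.1]
grip_force: 0.0
eef_pos: [599.5, 93.7, 154.1]
force: [0.0, -0.4, 0.5]
grip_force: 0.0
eef_pos: [599.5, 93.7, 152.1]
force: [-0.4, 0.2, 0.1]
grip_force: 0.0
t 28.5 pos [599.491  93.738 152.098] zaxis [ 0.001  0.    -1.   ] xyaw 0.12577356225231628 F [-0.374  0.201  0.068] w 0.10980222908208785 j6 1.407134341110846
press-frame tcp 45.65278018003536 0.0012097752728195132 152.09758426200426
turn [-0.    -0.001 -0.   ] then shift [-0.653  0.001  4.098]
turn [-0.001  0.     3.141] then shift [ 0.653 -0.001  4.098]
```

```bash

for i in 1; do python3 -m jog '[{"tx":0,"ty":0,"tz":0.7,"ax":0,"ay":0,"az":0,"jaw":1},{"tx":0,"ty":0,"tz":0.7,"ax":0,"ay":0,"az":0,"jaw":1},{"tx":0,"ty":0,"tz":0.6,"ax":0,"ay":0,"az":0,"jaw":1}]'| grep -E 'eef|^force'; done
python3 -m jog '[{"tx":0,"ty":0,"tz":0.7,"ax":0,"ay":0,"az":0,"jaw":1},{"tx":0,"ty":0,"tz":0.7,"ax":0,"ay":0,"az":0,"jaw":1},{"tx":0,"ty":0,"tz":0.6,"ax":0,"ay":0,"az":0,"jaw":1}]'| grep -E 'eef|^force'
python3 -m jog '[{"tx":0,"ty":0,"tz":0.7,"ax":0,"ay":0,"az":0,"jaw":1},{"tx":0,"ty":0,"tz":0.7,"ax":0,"ay":0,"az":0,"jaw":1},{"tx":0,"ty":0,"tz":0.6,"ax":0,"ay":0,"az":0,"jaw":1}]'| grep -E 'eef|^force'
```

```text
eef_pos: [599.5, 93.7, 150.1]
force: [0.4, 0.2, -0.2]
eef_pos: [599.5, 93.7, 148.2]
force: [0.8, 0.3, 0.5]
eef_pos: [599.5, 93.8, 146.2]
force: [-0.1, 1.0, 0.8]
```

```bash

python3 -m jog '[{"tx":0,"ty":0,"tz":0.7,"ax":0,"ay":0,"az":0,"jaw":1},{"tx":0,"ty":0,"tz":0.7,"ax":0,"ay":0,"az":0,"jaw":1},{"tx":0,"ty":0,"tz":0.6,"ax":0,"ay":0,"az":0,"jaw":1}]'| grep -E 'eef|^force'
python3 -m jog '[{"tx":0,"ty":0,"tz":0.7,"ax":0,"ay":0,"az":0,"jaw":1},{"tx":0,"ty":0,"tz":0.7,"ax":0,"ay":0,"az":0,"jaw":1},{"tx":0,"ty":0,"tz":0.6,"ax":0,"ay":0,"az":0,"jaw":1}]'| grep -E 'eef|^force'
python3 -m jog '[{"tx":0,"ty":0,"tz":0.7,"ax":0,"ay":0,"az":0,"jaw":1},{"tx":0,"ty":0,"tz":0.7,"ax":0,"ay":0,"az":0,"jaw":1},{"tx":0,"ty":0,"tz":0.6,"ax":0,"ay":0,"az":0,"jaw":1}]'| grep -E 'eef|^force'
```

```text
eef_pos: [599.7, 93.7, 144.5]
force: [-0.2, 0.2, 3.9]
eef_pos: [599.6, 93.7, 142.2]
force: [-0.5, -0.3, 4.0]
eef_pos: [599.6, 93.7, 140.3]
force: [-1.3, 0.5, 5.2]
```

Contact came at about TCP z 145, and the spring has started moving. I expect the stop near z 122–123.

```bash

python3 -m jog '[{"tx":0,"ty":0,"tz":1,"ax":0,"ay":0,"az":0,"jaw":1},{"tx":0,"ty":0,"tz":1,"ax":0,"ay":0,"az":0,"jaw":1},{"tx":0,"ty":0,"tz":1,"ax":0,"ay":0,"az":0,"jaw":1},{"tx":0,"ty":0,"tz":1,"ax":0,"ay":0,"az":0,"jaw":1},{"tx":0,"ty":0,"tz":1,"ax":0,"ay":0,"az":0,"jaw":1}]'| grep -E 'eef|^force'
python3 -m jog '[{"tx":0,"ty":0,"tz":1,"ax":0,"ay":0,"az":0,"jaw":1},{"tx":0,"ty":0,"tz":1,"ax":0,"ay":0,"az":0,"jaw":1},{"tx":0,"ty":0,"tz":1,"ax":0,"ay":0,"az":0,"jaw":1},{"tx":0,"ty":0,"tz":1,"ax":0,"ay":0,"az":0,"jaw":1},{"tx":0,"ty":0,"tz":1,"ax":0,"ay":0,"az":0,"jaw":1}]'| grep -E 'eef|^force'
python3 -m jog '[{"tx":0,"ty":0,"tz":1,"ax":0,"ay":0,"az":0,"jaw":1},{"tx":0,"ty":0,"tz":1,"ax":0,"ay":0,"az":0,"jaw":1},{"tx":0,"ty":0,"tz":1,"ax":0,"ay":0,"az":0,"jaw":1},{"tx":0,"ty":0,"tz":0.5,"ax":0,"ay":0,"az":0,"jaw":1}]'| grep -E 'eef|^force'
```

```text
eef_pos: [599.7, 93.7, 135.5]
force: [-0.7, -0.4, 7.1]
eef_pos: [599.8, 93.7, 130.7]
force: [-1.0, 1.4, 7.2]
eef_pos: [599.8, 93.7, 127.4]
force: [-0.5, -0.3, 9.0]
```

```bash

python3 -m jog '[{"tx":0,"ty":0,"tz":0.5,"ax":0,"ay":0,"az":0,"jaw":1},{"tx":0,"ty":0,"tz":0.5,"ax":0,"ay":0,"az":0,"jaw":1}]'| grep -E 'eef|^force'
python3 -m jog '[{"tx":0,"ty":0,"tz":0.4,"ax":0,"ay":0,"az":0,"jaw":1},{"tx":0,"ty":0,"tz":0.4,"ax":0,"ay":0,"az":0,"jaw":1}]'| grep -E 'eef|^force'
```

```text
eef_pos: [599.9, 93.7, 126.4]
force: [-1.0, -1.1, 9.8]
eef_pos: [599.9, 93.7, 125.7]
force: [-1.0, 0.6, 9.4]
```

```bash

python3 -m jog '[{"tx":0,"ty":0,"tz":0.5,"ax":0,"ay":0,"az":0,"jaw":1},{"tx":0,"ty":0,"tz":0.5,"ax":0,"ay":0,"az":0,"jaw":1}]'| grep -E 'eef|^force'
python3 -m jog '[{"tx":0,"ty":0,"tz":0.4,"ax":0,"ay":0,"az":0,"jaw":1},{"tx":0,"ty":0,"tz":0.2,"ax":0,"ay":0,"az":0,"jaw":1}]'| grep -E 'eef|^force'
python3 -m jog '[{"tx":0,"ty":0,"tz":0.3,"ax":0,"ay":0,"az":0,"jaw":1},{"tx":0,"ty":0,"tz":0.2,"ax":0,"ay":0,"az":0,"jaw":1}]'| grep -E 'eef|^force'
```

```text
eef_pos: [599.9, 93.7, 124.7]
force: [-1.7, -0.1, 9.9]
eef_pos: [599.9, 93.7, 124.2]
force: [-2.8, -0.5, 10.2]
eef_pos: [599.9, 93.8, 123.7]
force: [-1.9, 0.0, 10.0]
```

```bash

python3 -m jog '[{"tx":0,"ty":0,"tz":0.3,"ax":0,"ay":0,"az":0,"jaw":1},{"tx":0,"ty":0,"tz":0.2,"ax":0,"ay":0,"az":0,"jaw":1}]'| grep -E 'eef|^force'
python3 -m jog '[{"tx":0,"ty":0,"tz":0.3,"ax":0,"ay":0,"az":0,"jaw":1},{"tx":0,"ty":0,"tz":0,"ax":0,"ay":0,"az":0,"jaw":1}]'| grep -E 'eef|^force'
python3 -m jog '[{"tx":0,"ty":0,"tz":0.3,"ax":0,"ay":0,"az":0,"jaw":1},{"tx":0,"ty":0,"tz":0,"ax":0,"ay":0,"az":0,"jaw":1}]'| grep -E 'eef|^force'
```

```text
eef_pos: [599.9, 93.7, 123.2]
force: [-1.1, -0.0, 10.1]
eef_pos: [599.9, 93.8, 123.0]
force: [-1.9, -0.0, 11.2]
eef_pos: [600.0, 93.7, 122.9]
force: [-2.2, -0.8, 12.2]
```

```bash

python3 -m jog '[{"tx":0,"ty":0,"tz":0.25,"ax":0,"ay":0,"az":0,"jaw":1},{"tx":0,"ty":0,"tz":0,"ax":0,"ay":0,"az":0,"jaw":1}]'| grep -E 'eef|^force'
python3 -m jog '[{"tx":0,"ty":0,"tz":0.2,"ax":0,"ay":0,"az":0,"jaw":1},{"tx":0,"ty":0,"tz":0,"ax":0,"ay":0,"az":0,"jaw":1}]'| grep -E 'eef|^force'
```

```text
eef_pos: [600.0, 93.7, 122.7]
force: [-2.4, -0.5, 12.0]
eef_pos: [600.1, 93.7, 122.7]
force: [-2.3, -0.5, 13.5]
```

```bash

python3 -m jog '[{"tx":0,"ty":0,"tz":0.25,"ax":0,"ay":0,"az":0,"jaw":1},{"tx":0,"ty":0,"tz":0,"ax":0,"ay":0,"az":0,"jaw":1}]'| grep -E 'eef|^force'
python3 -m jog '[{"tx":0,"ty":0,"tz":0.2,"ax":0,"ay":0,"az":0,"jaw":1},{"tx":0,"ty":0,"tz":0,"ax":0,"ay":0,"az":0,"jaw":1},{"tx":0,"ty":0,"tz":0,"ax":0,"ay":0,"az":0,"jaw":1},{"tx":0,"ty":0,"tz":0,"ax":0,"ay":0,"az":0,"jaw":1},{"tx":0,"ty":0,"tz":0,"ax":0,"ay":0,"az":0,"jaw":1}]'| grep -E 'time|eef|^force'
```

```text
eef_pos: [600.1, 93.8, 122.5]
force: [-2.7, -0.5, 13.6]
time_s: 35.88
eef_pos: [600.2, 93.8, 122.5]
force: [-1.5, 0.3, 14.6]
```

It is on the stop at about 14.5 N: the force is well past the 11 N spring load and the position is no longer moving. Hold a little longer, then let it rise.

```bash

python3 -m jog '[{"tx":0,"ty":0,"tz":0,"ax":0,"ay":0,"az":0,"jaw":1},{"tx":0,"ty":0,"tz":0,"ax":0,"ay":0,"az":0,"jaw":1},{"tx":0,"ty":0,"tz":0,"ax":0,"ay":0,"az":0,"jaw":1},{"tx":0,"ty":0,"tz":0,"ax":0,"ay":0,"az":0,"jaw":1},{"tx":0,"ty":0,"tz":0,"ax":0,"ay":0,"az":0,"jaw":1}]'| grep -E 'time|eef|^force'
python3 -m jog '[{"tx":0,"ty":0,"tz":-1,"ax":0,"ay":0,"az":0,"jaw":1},{"tx":0,"ty":0,"tz":-2,"ax":0,"ay":0,"az":0,"jaw":1},{"tx":0,"ty":0,"tz":-3,"ax":0,"ay":0,"az":0,"jaw":1},{"tx":0,"ty":0,"tz":-4,"ax":0,"ay":0,"az":0,"jaw":1},{"tx":0,"ty":0,"tz":-4,"ax":0,"ay":0,"az":0,"jaw":1}]'| grep -E 'eef|^force'
python3 -m jog '[{"tx":0,"ty":0,"tz":-4,"ax":0,"ay":0,"az":0,"jaw":1},{"tx":0,"ty":0,"tz":-4,"ax":0,"ay":0,"az":0,"jaw":1},{"tx":0,"ty":0,"tz":-4,"ax":0,"ay":0,"az":0,"jaw":1},{"tx":0,"ty":0,"tz":-10,"ax":0,"ay":0,"az":0,"jaw":1},{"tx":0,"ty":0,"tz":-20,"ax":0,"ay":0,"az":0,"jaw":1}]'| grep -E 'eef|^force'
python3 -m jog '[{"tx":0,"ty":0,"tz":-20,"ax":0,"ay":0,"az":0,"jaw":1},{"tx":-40,"ty":0,"tz":0,"ax":0,"ay":0,"az":0,"jaw":1},{"tx":-40,"ty":0,"tz":0,"ax":0,"ay":0,"az":0,"jaw":1},{"tx":-40,"ty":0,"tz":0,"ax":0,"ay":0,"az":0,"jaw":1},{"tx":0,"ty":0,"tz":0,"ax":0,"ay":0,"az":0,"jaw":1}]'| grep -E 'eef|^force'
python3 -c "
from pk import *
pack('side')
c=capture('side'); P=cloud(c); g=c['color'].mean(-1)
k=(g<95)&(np.hypot(P[...,0]-598.8,P[...,1]-93.6)<25)&(P[...,2]>140); print('knob z',np.percentile(P[k][:,2],[10,50,90]))"
```

```text
time_s: 36.5
eef_pos: [600.2, 93.7, 122.5]
force: [-3.4, -1.0, 14.6]
eef_pos: [599.7, 93.8, 135.3]
force: [-1.7, 0.0, 6.5]
eef_pos: [598.9, 93.8, 176.4]
force: [-0.3, -0.1, 0.6]
eef_pos: [478.7, 78.7, 197.1]
force: [1.0, -0.7, -0.0]
side n 344 press-frame x [-8.713 69.495] y [-25.814  29.398] mean [28.661 -0.062] sides [54.253 81.098] yaw rel -0.10993137845131198 z 19.807902291525465
knob z [171.312 175.067 177.507]
```

```bash
python3 -c "
from rig import finish_job
print(finish_job())"
```

```text
the job is handed in; nothing more can be done
None
```

I handed the job in: the pack is home against the backstop, and I held the plunger on its stop for about a second at roughly 14.5 N. It has risen fully, the arm is clear, and the hand-in returned no verdict.

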